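# Empty the oil-filter cap and set it to drain

### The arm

A 7-joint arm with a two-finger parallel gripper is mounted at the origin on the work surface. World frame = base frame: x ahead of the robot, y to its left, z up, the work surface at z = 0. Lengths are in m, angles in degrees, forces in N, time in s.
With the tool pointing down it reaches from about 0.425 to 0.875 m from the base axis. Payload 4.7 kg.
Tool frame: the origin (TCP) lies on the front face of the gripper's body, between the roots of the fingers; the fingertips stand 70 mm ahead of it and the grasp point (between the pads) lies 51 mm ahead of it (tip_extent is the distance from the TCP to the fingertips, in m); z points along the fingers, y is the direction in which the jaws open and shut (so a half turn about z gives the same grasp; the last joint's range is limited). The gripper opens to 87 mm and grips with 3 to 60 N. Pads are 19 mm wide; open, the fingers measure 117 mm over their backs; the gripper's body (75 mm by 190 mm) begins 51 mm behind the grasp point.
Start: joints at [70.594, 18.392, -4.016, 83.108, 1.295, 78.541, -3.26], TCP at [0.225, -0.61, 0.292] pointing down, gripper open.
Joint ranges: [-163.93, 163.93], [-17.29, 119.83], [-79.2, 71.16], [3.27, 140.29], [-89.18, 269.18], [5.43, 117.66], [-154.24, 154.24]. Speed limits (degrees/s): [147.25, 147.25, 180, 180, 180, 180, 180].

### API

Orientations are given as [roll, pitch, yaw] about the fixed x, y, z axes, in that order (R = Rz(yaw) Ry(pitch) Rx(roll)).
In Python, from cell import * gives the robot as it stands.
- The arm moves only by the tool carry_out, never from a script. Its argument "increments" is text: rows parted by semicolons, each of 7 numbers parted by spaces: the opening, from 0 (shut) to 1 (fully open), then the shift along the tool's x, y, z in m, then the turn, a rotation vector about the tool's x, y, z in degrees. A call has 1 to 20 rows; each row shifts and turns the pose as measured when the row begins, along the tool's axes as they then stand; what a row does not reach is not made up. A row lasts 1/8 s, in which the tool goes at most 62.5 mm and 10.7 degrees, less where a joint would pass 70% of its speed; a pose out of reach is approached as far as the arm can. A call is refused whole if a number of a shift passes 0.0625 or a number of a turn 10.7, either way. A call with a gripper value outside its range is refused whole. The fingers move at their own pace and stop on an object; "force" is the grip in N (left out, the last holds). Time passes only in rows, so rows that do not move let the fingers close. It gives the time, the measured TCP pose, the force and the opening at its end, in the units of the state.
- get_obs(): the state, without advancing time (a new reading comes with each control period).
- read_camera(name): name is "side" or "top" or "wrist"; returns a dict with "img" (384x512x3 uint8, blue, green, red), "fx", "fy", "cx", "cy" (pixels), "k1" (the pictures are not rectified: a ray, as slopes to the right and down, at radius r is drawn at 1 + k1 r^2 times it, then the intrinsics apply), "world_from_camera" (4x4, takes a point from camera to world coordinates). Camera axes: x right, y down, z forward; pixel columns grow to the right and rows downward; lengths in m; the calibration is good to about 2 mm. A picture is of the moment at which its call begins. There is no depth.
- sign_off(): hands the job in, once; it reports no verdict.
Trained networks look in a picture, given as the dict that the camera call returned (one of the last four; its "shot" number tells which), for a name from the list of things; names that differ only in an ending like _2 or _b are one class to them, and where a whole thing is asked for, a point or a joint stands for the part that bears it (a point fixed in the world has none). Each returns a list of dicts, best first, with "confidence" (0 to 1); they miss things now and then, are a little off and sometimes report something else, mostly with a low value. They report only what shows in the picture. A call takes as long as a camera call.
- masks_of(target, picture): "pixels" (384x512 bool, what is visible of it) and "bbox" ([left, top, right, bottom] in pixels, round what is visible of it).
The state is a dict: "time_s": time; "qpos": joint angles; "joint_velocities": joint speeds; "effort": joint torques, N m; "tool_pos": TCP position; "tool_rot": TCP orientation; "force": force on the tool from outside, world axes, zero at the start; "wrist_torque": the same for the moment, N m; "grip_width": finger opening in m.
Only numpy, scipy, OpenCV 4.12 (cv2) and the standard library are available. Lean on these libraries where they do the work, as an engineer would, in place of code of your own. Each camera call takes 0.05 s, during which the arm holds its last target.

### The job

The black oil-filter cap lies on its side on the bench with the used filter element still in it. Drop the used element into the yellow bin, then set the empty cap upside down over the free post of the drip tray so that its rim stands on the ribs all round; let it down gently, do not drop it, and let go. Leave the other things as they stand.

Things in the scene. Friction and masses are not known exactly. Their poses are not given: they have to be found in the camera images.
- cap: Oil-filter cap: stiff black plastic cup, body 60 mm outside diameter (twelve shallow flats), 84 mm long, bore 54 mm, 78 mm deep, about 130 g. Lies on its side, mouth turned 1.1 to 2.3 rad left of +x. Origin on its axis, half way along the body; its x axis runs out of the mouth, z is up as it lies. A drive hex 31 mm wide and 12 mm long stands out of the closed end. Grey flutes on the closed half, red ring near the mouth.
- cap_mouth (a point): Centre of the cap's mouth, on its axis in the plane of the rim, 42 mm from the cap's origin along +x of the cap; same axes as the cap.
- used_element: The used filter element: brown pleated cylinder with orange end discs, 44 mm diameter, 84 mm long, about 85 g (varies), lying loose in the cap and standing 17 mm out of its mouth. Origin at its centre, x along its length. It stays in while the cap is carried level and slides out once the mouth points steeply down.
- new_element: Bystander: new filter element, white pleats, orange end discs, 44 mm diameter, 84 mm tall, standing on end. Origin at the centre of its underside, z up.
- bin: Yellow open-fronted bin for used filters, fixed, 200 mm along its x, 150 mm along its y, 120 mm tall with walls 4 mm thick; the front at its -x end is only 60 mm tall. Origin at the centre of its underside on the bench, z up.
- tray: Low steel drip tray, fixed, 160 mm along its x, 280 mm along its y, rim 20 mm high. Origin at the centre of its underside, z up. Its two posts stand 140 mm apart along its y.
- free_post: The bare post of the drip tray, where the cap goes: upright grey post 40 mm in diameter with a bevelled top, fixed. Origin on its axis at its foot, 3 mm above the bench, z up. Four radial ribs at its foot, 12 mm tall and reaching 42 mm from the axis, carry the rim of what is put over the post.
- free_post_top (a point): Centre of the top of the free post, 72 mm above its foot and 60 mm above the tops of the ribs.
- taken_post: The other post of the tray, the same in form, covered by the beaker. Origin at its foot.
- beaker: Bystander: white measuring beaker standing mouth down over the other post, 69 mm across, 98 mm tall. Origin at the centre of its rim, z up.
- spray_can: Bystander: black and yellow spray can with red cap, 57 mm diameter, 198 mm tall, standing. Origin at the centre of its underside, z up.

How it is judged (in metres and radians):
On the way, in this order (a step that is already met when the one before it is completed fails the run):
1. the used element lies in the yellow bin, out of the cap (x of used_element in the frame of bin between -0.1 and 0.1 m and y of used_element in the frame of bin between -0.075 and 0.075 m and z of used_element in the frame of bin below 0.08 m and distance between used_element and cap above 0.06 m), for 0.2 s.
2. the cap stands mouth down over the free post, its rim on the ribs (angle between cap's own x axis and vertical above 3.06 rad and horizontal distance between cap_mouth and free_post below 0.012 m and z of cap_mouth in the frame of free_post below 0.016 m), for 0.2 s.
At the end, for the whole second after the job is handed in: The used element lies at rest inside the yellow bin (its centre within the walls and below 80 mm), and the cap stands at rest, let go, mouth down over the free post: upright within 0.08 rad, its mouth within 12 mm of the post's axis and its rim down on the ribs within 4 mm (all of step 2 and x of used_element in the frame of bin between -0.1 and 0.1 m and y of used_element in the frame of bin between -0.075 and 0.075 m and z of used_element in the frame of bin below 0.08 m and linear speed of cap below 0.02 m/s and linear speed of used_element below 0.05 m/s); the robot touches nothing.
It fails at once if the cap was dropped or driven hard onto the post or ribs (faster than 0.5 m/s while over the post, below its top) (linear speed of cap above 0.5 m/s and horizontal distance between cap_mouth and free_post below 0.02 m and z of cap_mouth in the frame of free_post below 0.072 m).
It fails at once if the beaker was moved more than 12 mm (distance of beaker from where it was at the start of the episode above 0.012 m).
It fails at once if the new element was moved more than 12 mm or tipped (distance of new_element from where it was at the start of the episode above 0.012 m or angle between new_element's own z axis and vertical above 0.3 rad).
It fails at once if the spray can was moved more than 12 mm or tipped (distance of spray_can from where it was at the start of the episode above 0.012 m or angle between spray_can's own z axis and vertical above 0.3 rad).
It also fails if it takes over 72 s, if anything falls off the work surface, if the arm or the gripper's body presses on something with over 40 N, if the wrist force passes 120 N, or if a joint passes its speed limit or range.

## Working session

There is one attempt and no reset: what is moved stays moved. The work goes in short steps, Python scripts to look and compute and a tool call to move; the robot and the scene stay as the last step left them, time stands still between calls to the robot, and variables do not carry over. Pictures are saved under pics/ and viewed, and the job is handed in when it is done.

Besides the shell and the picture viewer there is one more tool, called after "Request:" by a JSON object that holds its "op" and its "data". carry_out: Moves the arm, as the interface text tells. Its arguments: {"type":"object","properties":{"increments":{"type":"string"},"force":{"type":"number"}},"required":["increments"]}

```bash
ls; mkdir -p pics
python3 - <<'E'
from cell import *
import cv2
print(get_obs())
for n in ["side","top","wrist"]:
    p=read_camera(n); cv2.imwrite(f"pics/{n}0.png",p["img"])
    print(n,p["fx"],p["fy"],p["cx"],p["cy"],p["k1"],p["world_from_camera"].round(4).tolist() if hasattr(p["world_from_camera"],'round') else p["world_from_camera"])
E
```

```text
pics
{'time_s': 0.0, 'qpos': array([70.59358622, 18.43788456, -4.0163214 , 83.17454137,  1.29551935,
       78.54058066, -3.26086457]), 'joint_velocities': array([ 0.08432232,  0.06657452, -0.06684035, -0.03454517, -0.01900977,
       -0.13150256, -0.00829969]), 'effort': array([-3.32122490e-04, -4.91289639e+01, -4.03972529e-01, -3.12523091e+01,
       -6.38511172e-02,  4.38740419e-02,  2.04685966e-04]), 'tool_pos': array([ 0.22441525, -0.60958484,  0.29117798]), 'tool_rot': array([-1.79892269e+02,  6.00908052e-03,  2.02161497e+01]), 'force': array([ 0.92981443, -0.26852013, -0.60777758]), 'wrist_torque': array([-0.00611449, -0.01250338, -0.00321846]), 'grip_width': 0.08708042801809576}
side 454.97526670576514 454.97526670576514 255.7229878678971 190.75322214799212 -0.017307462225858466 [[-0.7497, -0.4283, 0.5045, 0.0356], [-0.6615, 0.4633, -0.5897, 0.7124], [0.0189, -0.7758, -0.6307, 0.8263], [0.0, 0.0, 0.0, 1.0]]
top 359.15966576388684 359.15966576388684 253.3869725846126 195.2219785957895 -0.008059079073621644 [[0.0228, -0.99, 0.1395, 0.4841], [-0.9997, -0.0223, 0.0051, -0.0189], [-0.002, -0.1396, -0.9902, 1.0858], [0.0, 0.0, 0.0, 1.0]]
wrist 337.37832443955773 337.37832443955773 251.43023797018387 186.66089328970807 0.023318540105580786 [[0.3459, -0.9003, -0.2643, 0.2964], [-0.9383, -0.3325, -0.0955, -0.5832], [-0.0019, 0.281, -0.9597, 0.3835], [0.0, 0.0, 0.0, 1.0]]
```

View pics/side0.png

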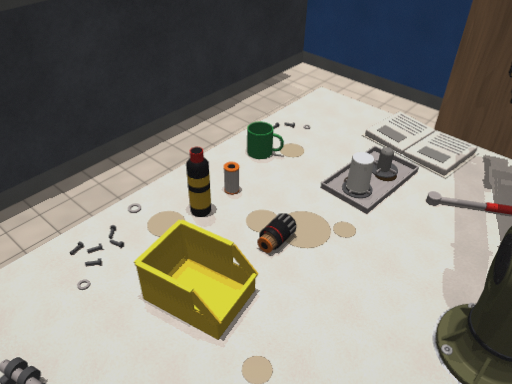

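View pics/top0.png

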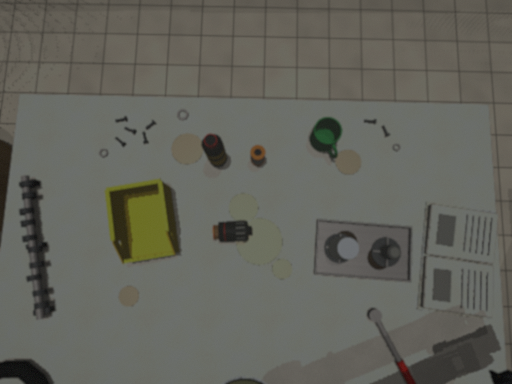

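```bash
cat > h.py <<'E'
from cell import *
import numpy as np, cv2
def ray(p,uv):
    K=np.array([[p["fx"],0,p["cx"]],[0,p["fy"],p["cy"]],[0,0,1]]);d=np.array([p["k1"],0,0,0,0.])
    n=cv2.undistortPoints(np.array(uv,float).reshape(-1,1,2),K,d).reshape(-1,2)
    T=np.array(p["world_from_camera"]);r=np.c_[n,np.ones(len(n))]@T[:3,:3].T
    return T[:3,3],r
def atz(p,uv,z):
    o,r=ray(p,uv);return o+r*((z-o[2])/r[:,2])[:,None]
def proj(p,X):
    K=np.array([[p["fx"],0,p["cx"]],[0,p["fy"],p["cy"]],[0,0,1]]);d=np.array([p["k1"],0,0,0,0.])
    T=np.linalg.inv(np.array(p["world_from_camera"]))
    return cv2.projectPoints(np.array(X,float).reshape(-1,1,3),cv2.Rodrigues(T[:3,:3])[0],T[:3,3],K,d)[0].reshape(-1,2)
E
python3 - <<'E'
from h import *
for n in ["side","top"]:
    p=read_camera(n)
    for t in ["cap","used_element","free_post","bin","tray","beaker","new_element","spray_can"]:
        for m in masks_of(t,p)[:2]:
            y,x=np.nonzero(m["pixels"]); print(n,t,round(m["confidence"],2),m["bbox"],x.mean().round(1),y.mean().round(1),len(x))
E
```

```text
side cap 0.86 [260.3, 214.6, 298.3, 250.5] 279.8 227.2 637
side used_element 0.56 [257.6, 229.9, 274.9, 253.1] 266.4 242.3 291
side free_post 0.88 [371.4, 147.4, 397.3, 179.8] 385.0 163.4 516
side bin 0.93 [133.1, 217.4, 257.9, 338.0] 195.8 276.8 9338
side tray 0.57 [320.3, 143.4, 420.6, 212.3] 370.6 181.8 2025
side tray 0.48 [259.8, 215.8, 296.6, 249.0] 280.5 227.5 621
side beaker 0.62 [346.0, 152.3, 372.5, 190.8] 359.8 171.9 890
side beaker 0.36 [256.3, 231.5, 277.1, 255.1] 266.5 242.3 282
side new_element 0.73 [222.0, 162.5, 239.1, 194.8] 230.9 177.3 472
side new_element 0.72 [346.3, 151.5, 374.4, 190.4] 359.8 171.6 838
side spray_can 0.93 [185.7, 145.6, 210.0, 220.6] 198.3 182.9 1364
top cap 0.83 [218.5, 220.7, 251.6, 244.3] 234.0 230.9 653
top used_element 0.58 [209.8, 224.9, 219.3, 238.4] 215.1 232.2 76
top free_post 0.55 [374.5, 235.3, 399.8, 268.2] 385.7 251.8 716
top bin 0.98 [105.5, 180.5, 176.9, 263.0] 141.5 220.4 5067
top tray 0.61 [312.7, 218.0, 415.5, 280.8] 364.0 250.4 4069
top beaker 0.95 [327.9, 237.1, 362.3, 257.6] 343.3 248.2 586
top new_element 0.66 [247.8, 144.0, 268.2, 166.8] 257.3 155.0 231
top spray_can 0.94 [203.6, 132.2, 228.4, 168.9] 214.3 149.6 598
```

The top view shows the cap at about (234,231) with its mouth to the left (+y), the bin at (141,220), the free post at about (386,252), and the beaker at (343,248). Next I'll fit these geometrically.

```bash
cat > fit.py <<'E'
from h import *
from scipy.optimize import least_squares, minimize
def hull_mask(uv):
    m=np.zeros((384*4,512*4),np.uint8); cv2.fillConvexPoly(m,cv2.convexHull((uv*4+1.5).round().astype(np.int32)),1); return m
def cyl(c,a,r,h0,h1,n=36):
    a=np.array(a)/np.linalg.norm(a);u=np.cross(a,[0,0,1.]) 
    if np.linalg.norm(u)<1e-6:u=np.array([1.,0,0])
    u/=np.linalg.norm(u);v=np.cross(a,u);t=np.linspace(0,2*np.pi,n,endpoint=False)
    ring=np.cos(t)[:,None]*u*r+np.sin(t)[:,None]*v*r
    return np.r_[c+a*h0+ring,c+a*h1+ring]
E
python3 - <<'E'
from fit import *
P={n:read_camera(n) for n in ["side","top"]}
M={}
for n in P:
    a=masks_of("cap",P[n])[0]["pixels"]; b=masks_of("used_element",P[n])
    b=b[0]["pixels"] if b else a
    M[n]=cv2.resize((a|b).astype(np.uint8),(2048,1536),interpolation=cv2.INTER_NEAREST)
def pts(q):
    x,y,w=q;a=np.array([np.cos(w),np.sin(w),0]);c=np.array([x,y,.03])
    return c,a
def cost(q,names=("side","top")):
    c,a=pts(q);s=0
    for n in names:
        m=hull_mask(proj(P[n],cyl(c,a,.03,-.042,.042)))
        m|=hull_mask(proj(P[n],cyl(c,a,.0155,-.054,-.042)))
        m|=hull_mask(proj(P[n],cyl(c-[0,0,.005],a,.022,.03,.059)))
        s+=1-(m&M[n]).sum()/(m|M[n]).sum()
    return s
x0=atz(P["top"],[[234,231]],.03)[0]; print(x0)
for names in [("side","top"),("side",),("top",)]:
  best=None
  for w in [1.2,1.5,1.7,2.0,2.2]:
    r=minimize(cost,[x0[0],x0[1],w],args=(names,),method="Nelder-Mead",options=dict(initial_simplex=[[x0[0],x0[1],w],[x0[0]+.01,x0[1],w],[x0[0],x0[1]+.01,w],[x0[0],x0[1],w+.15]],xatol=1e-4,fatol=1e-4))
    if best is None or r.fun<best.fun:best=r
  print(names,best.x,best.fun)
# post, from top
for t,u in [("post foot?",[385.7,251.8]),("beaker",[343.3,248.2])]:
    print(t,atz(P["top"],[u],.075))
# fits of upright things with both cams
def fitup(t,prims,xy0):
    MM={n:masks_of(t,P[n]) for n in P}
    MM={n:cv2.resize(v[0]["pixels"].astype(np.uint8),(2048,1536),interpolation=0) for n,v in MM.items() if v}
    def c(q):
        s=0
        for n in MM:
            m=0
            for r,h0,h1 in prims: m=m|hull_mask(proj(P[n],cyl(np.array([q[0],q[1],0]),[0,0,1.],r,h0,h1)))
            s+=1-(m&MM[n]).sum()/(m|MM[n]).sum()
        return s
    r=minimize(c,xy0,method="Nelder-Mead",options=dict(initial_simplex=[xy0,[xy0[0]+.02,xy0[1]],[xy0[0],xy0[1]+.02]],xatol=1e-4,fatol=1e-4));print(t,r.x,r.fun,len(MM))
fitup("free_post",[(.02,.003,.075)],atz(P["top"],[[385.7,251.8]],.04)[0][:2])
fitup("beaker",[(.0345,.015,.113)],atz(P["top"],[[343.3,248.2]],.06)[0][:2])
fitup("new_element",[(.022,0,.084)],atz(P["top"],[[257.3,155]],.05)[0][:2])
fitup("spray_can",[(.0285,0,.15),(.015,.15,.198)],atz(P["top"],[[214.3,149.6]],.09)[0][:2])
# bin & tray
for t,dims,z0 in [("bin",(.2,.15,.12),0),("tray",(.16,.28,.02),0)]:
    MM={n:masks_of(t,P[n])[0] for n in P}
    MM={n:cv2.resize(v["pixels"].astype(np.uint8),(2048,1536),interpolation=0) for n,v in MM.items()}
    def c(q,full=False):
        s=0;w=q[2];R=np.array([[np.cos(w),-np.sin(w)],[np.sin(w),np.cos(w)]])
        for n in MM:
            L=[]
            for sx in(-1,1):
                for sy in (-1,1):
                    for z in (0,dims[2] if not(t=="bin" and sx<0) else .06):
                        L.append([*(R@[sx*dims[0]/2,sy*dims[1]/2]+q[:2]),z])
            m=hull_mask(proj(P[n],L)); T=MM[n]
            if t=="tray": T=hull_mask(np.argwhere(T[::4,::4])[:,::-1].astype(float))
            s+=1-(m&T).sum()/(m|T).sum()
        return s
    x=atz(P["top"],[[141.5,220.4] if t=="bin" else [364,250.4]],.03)[0][:2]
    best=None
    for w in np.arange(-3.1,3.1,.35):
        r=minimize(c,[*x,w],method="Nelder-Mead",options=dict(initial_simplex=[[*x,w],[x[0]+.02,x[1],w],[x[0],x[1]+.02,w],[x[0],x[1],w+.2]],xatol=1e-4,fatol=1e-4))
        if best is None or r.fun<best.fun:best=r
    print(t,best.x,best.fun)
E
```

```text
[0.52575744 0.04091321 0.03      ]
('side', 'top') [0.52667668 0.04433801 1.63688515] 0.21114231947532613
('side',) [0.52726599 0.04752857 1.64701299] 0.10589877412307314
('top',) [0.52630272 0.04277111 1.6610825 ] 0.08120078740157477
post foot? [[ 0.47583379 -0.38528186  0.075     ]]
beaker [[ 0.48314772 -0.2673817   0.075     ]]
free_post [ 0.47498895 -0.39275898] 0.940098888500867 2
beaker [ 0.48431199 -0.26508151] 0.24451628331182984 2
new_element [ 0.75395575 -0.02144809] 0.2896944445243427 2
spray_can [0.75493902 0.10251508] 0.1299993574899635 2Traceback (most recent call last):
  File "<stdin>", line 47, in <module>
IndexError: list index out of range
```

Run:
```python
import cv2
im=cv2.imread("pics/top0.png");cv2.imwrite("pics/tz.png",cv2.resize(im[170:300,90:420],None,fx=2.4,fy=2.4,interpolation=cv2.INTER_CUBIC)*1.0)
im=cv2.imread("pics/side0.png");cv2.imwrite("pics/sz.png",cv2.resize(im[130:340,130:430],None,fx=2.6,fy=2.6,interpolation=cv2.INTER_CUBIC)*1.0)
```

```text
[ WARN:0@0.046] global loadsave.cpp:1063 imwrite_ Unsupported depth image for selected encoder is fallbacked to CV_8U.
```

View pics/sz.png

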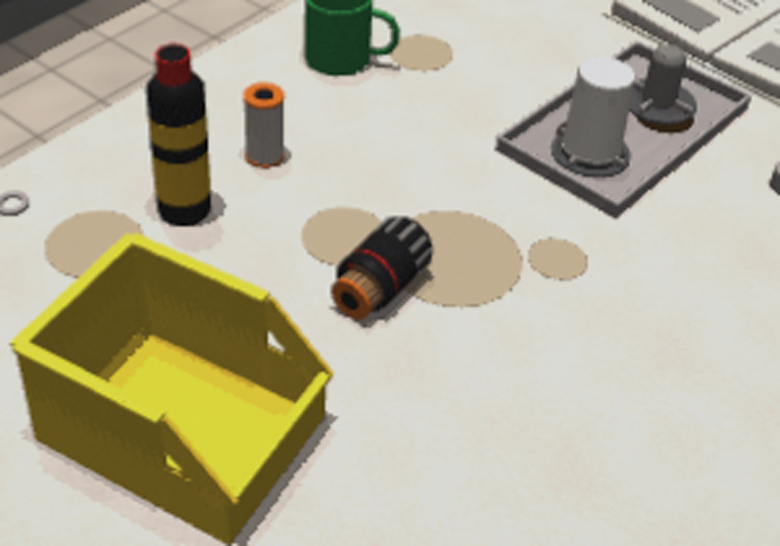

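View pics/tz.png

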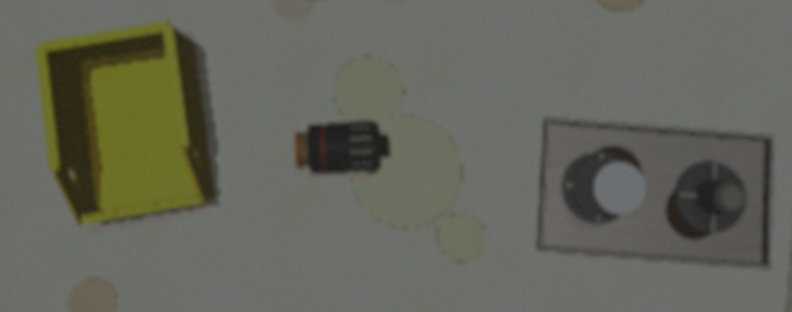

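Run:
```python
from fit import *
P={n:read_camera(n) for n in ["side","top"]}
tz=lambda u,v:[u/2.4+90-.3,v/2.4+170-.3]
sz=lambda u,v:[u/2.6+130-.3,v/2.6+130-.3]
print("post top", atz(P["top"],[tz(730,196)],.075),atz(P["side"],[sz(669,52)],.075))
print("beaker top", atz(P["top"],[tz(619,187)],.113),atz(P["side"],[sz(606,75)],.113))
c=[tz(546,119),tz(771,136),tz(769,266),tz(539,249)]
C=atz(P["top"],c,.02);print("tray",C[:,:2].round(4).tolist(),C.mean(0),np.linalg.norm(C[0]-C[1]),np.linalg.norm(C[1]-C[2]))
d=(C[1]+C[2]-C[0]-C[3])[:2];d/=np.linalg.norm(d);print("posts",C.mean(0)[:2]+.07*d,C.mean(0)[:2]-.07*d)
# bin top rim corners back
b=atz(P["top"],[tz(38,46),tz(169,22)],.12);print("bin back",b)
f=atz(P["top"],[tz(82,222),tz(217,205)],.06);print("bin front",f)
b2=atz(P["side"],[sz(136,237),sz(15,345)],.12);print(b2)
f2=atz(P["side"],[sz(330,377),sz(238,500)],.06);print(f2)
```

```text
post top [[ 0.47752371 -0.40806898  0.075     ]] [[ 0.47755861 -0.40112131  0.075     ]]
beaker top [[ 0.48498761 -0.26963281  0.113     ]] [[ 0.48296142 -0.25946229  0.113     ]]
tray [[0.5664, -0.2044], [0.5516, -0.4822], [0.3944, -0.4739], [0.4085, -0.1957]] [ 0.48020606 -0.33905795  0.02      ] 0.27819894738910816 0.1573551703373694
posts [ 0.47657396 -0.40896366] [ 0.48383816 -0.26915224]
bin back [[0.62856198 0.3898029  0.12      ]
 [0.65956949 0.24226683 0.12      ]]
bin front [[0.42994772 0.34672221 0.06      ]
 [0.45335894 0.18915309 0.06      ]]
[[0.65178565 0.24665166 0.12      ]
 [0.62766049 0.39424528 0.12      ]]
[[0.45539345 0.21189621 0.06      ]
 [0.42726589 0.34942894 0.06      ]]
```

Request:
{"op": "carry_out", "data": {"increments": "1 0.047 -0.02 0 0 0 0;1 0.047 -0.02 0 0 0 0;1 0.047 -0.02 0 0 0 0;1 0.047 -0.02 0 0 0 0;1 0.047 -0.02 0 0 0 0;1 0 0 0 0 0 0"}}

```text
time_s: 2.7
tool_pos: [0.4156, -0.4306, 0.292]
tool_rot: [179.9, -0.0, 20.1]
force: [0.3, 0.2, -0.5]
grip_width: 0.0867
```

```bash
cat > look.py <<'E'
from h import *
import sys,json
def look(name,cams=("wrist",)):
    o=get_obs(); 
    with open("log.jsonl","a") as f: f.write(json.dumps([o["qpos"].tolist(),o["tool_pos"].tolist(),o["tool_rot"].tolist()])+"\n")
    print("t",round(o["time_s"],2),"q",o["qpos"].round(1),"p",o["tool_pos"].round(4),"r",o["tool_rot"].round(2),"F",o["force"].round(1),"w",round(o["grip_width"],4))
    r={}
    for c in cams:
        p=read_camera(c); cv2.imwrite(f"pics/{name}_{c}.png",p["img"]); r[c]=p
    return r
E
python3 -c "
from look import *
look('a')"
```

```text
t 2.7 q [ 54.3  12.6 -12.6  90.6   2.8  77.  -28.6] p [ 0.4156 -0.4306  0.292 ] r [ 1.7991e+02 -2.0000e-02  2.0060e+01] F [ 0.3  0.2 -0.5] w 0.0867
```

View pics/a_wrist.png

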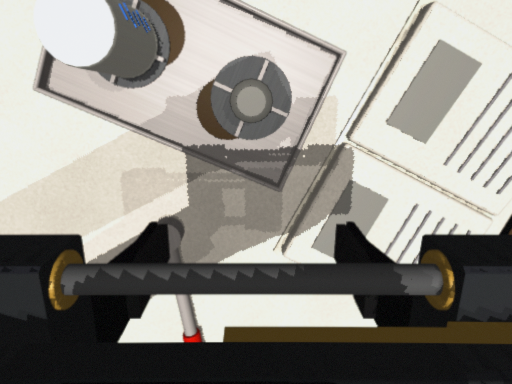

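Run:
```python
from fit import *
p=read_camera("wrist")
print(atz(p,[[251.5,101]],.075), atz(p,[[251,97]],.003),atz(p,[[251,97]],.015))
# project candidate rings for overlay
im=p["img"].copy()
for xy,col in [((.4765,-.4085),(0,0,255)),((.4775,-.403),(0,255,0))]:
    for r,z in [(.02,.07),(.042,.015)]:
        t=np.linspace(0,6.28,60);X=np.c_[xy[0]+r*np.cos(t),xy[1]+r*np.sin(t),0*t+z]
        cv2.polylines(im,[proj(p,X).round().astype(np.int32)],True,col,1)
cv2.imwrite("pics/a2.png",cv2.resize(im[0:200,150:350],None,fx=3,fy=3))
```

```text
[[ 0.47449915 -0.41151177  0.075     ]] [[ 0.47575176 -0.41066544  0.003     ]] [[ 0.47605417 -0.41054364  0.015     ]]
```

View pics/a2.png

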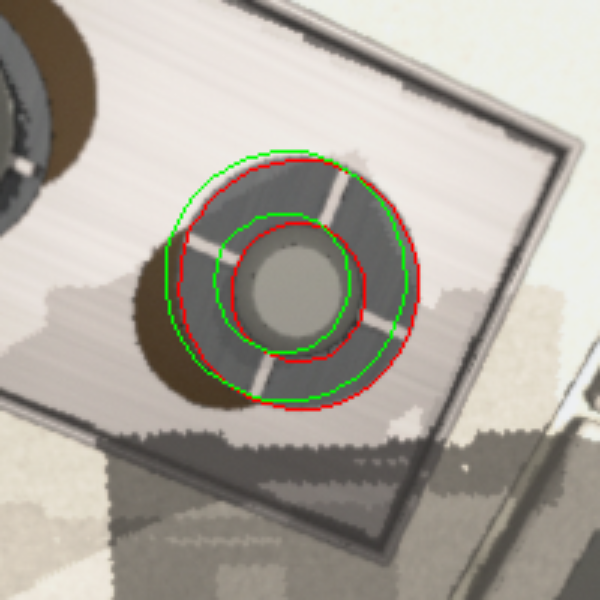

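```bash
cat > plan.py <<'E'
from h import *
from scipy.spatial.transform import Rotation as R, Slerp
def plan(p1,r1,n,op=1,p0=None,r0=None,gain=1.0):
    """p1 world pos, r1 Rotation or rpy; prints rows"""
    o=get_obs()
    p0=o["tool_pos"] if p0 is None else np.array(p0); r0=R.from_euler("xyz",o["tool_rot"],degrees=True) if r0 is None else r0
    if not isinstance(r1,R): r1=R.from_euler("xyz",r1,degrees=True)
    p1=np.array(p1); dv=(r0.inv()*r1).as_rotvec(degrees=True)
    rows=[]
    for k in range(n):
        rk=r0*R.from_rotvec(dv*k/n,degrees=True)
        rows.append("%g %.4f %.4f %.4f %.2f %.2f %.2f"%((op,)+tuple(rk.inv().apply((p1-p0)/n))+tuple(dv/n)))
    print("dp",(p1-p0).round(4),"dv",dv.round(1),"tool-dp",r0.inv().apply(p1-p0).round(4)); print(";".join(rows)); return p1,r1
E
python3 -c "
from plan import *
plan([.5265,-.026,.29],[180,0,94.5],10)"
```

```text
dp [ 0.1151  0.409  -0.0018] dv [  0.    0.2 -74.9] tool-dp [ 2.458e-01 -3.466e-01  1.000e-04]
1 0.0246 -0.0347 0.0000 0.00 0.02 -7.49;1 0.0289 -0.0312 0.0000 0.00 0.02 -7.49;1 0.0327 -0.0271 0.0000 0.00 0.02 -7.49;1 0.0360 -0.0226 0.0001 0.00 0.02 -7.49;1 0.0386 -0.0178 0.0001 0.00 0.02 -7.49;1 0.0406 -0.0126 0.0001 0.00 0.02 -7.49;1 0.0419 -0.0072 0.0001 0.00 0.02 -7.49;1 0.0425 -0.0017 0.0001 0.00 0.02 -7.49;1 0.0423 0.0039 0.0001 0.00 0.02 -7.49;1 0.0414 0.0094 0.0002 0.00 0.02 -7.49
```

Request:
{"op": "carry_out", "data": {"increments": "1 0.025 -0.035 0 0 0 -7.5;1 0.029 -0.031 0 0 0 -7.5;1 0.033 -0.027 0 0 0 -7.5;1 0.036 -0.023 0 0 0 -7.5;1 0.039 -0.018 0 0 0 -7.5;1 0.041 -0.013 0 0 0 -7.5;1 0.042 -0.007 0 0 0 -7.5;1 0.043 -0.002 0 0 0 -7.5;1 0.042 0.004 0 0 0 -7.5;1 0.041 0.009 0 0 0 -7.5;1 0 0 0 0 0 0"}}

```text
time_s: 4.18
tool_pos: [0.5201, -0.0364, 0.2887]
tool_rot: [-179.8, 0.7, 94.7]
force: [0.1, -0.8, 0.2]
grip_width: 0.087
```

```bash
python3 -c "
from look import *
r=look('b')
p=r['wrist']
for t in ['cap','used_element']:
  for m in masks_of(t,p)[:2]: print(t,m['confidence'],m['bbox'])
"
```

```text
t 4.17 q [ 34.3   4.8 -35.2 100.4   3.6  75.8   3. ] p [ 0.5201 -0.0364  0.2887] r [-179.8     0.68   94.66] F [ 0.1 -0.8  0.2] w 0.087
cap 0.61 [144.8, 294.3, 283.7, 347.0]
cap 0.56 [234.7, 28.8, 299.6, 135.1]
used_element 0.6 [244.7, 10.8, 291.9, 27.0]
```

View pics/b_wrist.png

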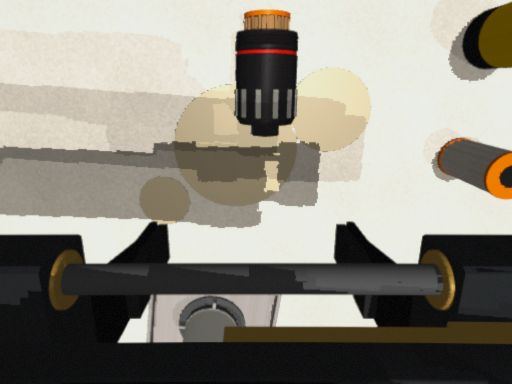

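Run:
```python
from fit import *
p=read_camera("wrist")
L=[m["pixels"] for m in masks_of("cap",p) if m["bbox"][1]<60][:1]+[m["pixels"] for m in masks_of("used_element",p) if m["bbox"][1]<60][:1]
M=cv2.resize(np.any(L,0).astype(np.uint8),(2048,1536),interpolation=0)
def model(q):
    c=np.array([q[0],q[1],.03]);a=np.array([np.cos(q[2]),np.sin(q[2]),0])
    return hull_mask(proj(p,cyl(c,a,.03,-.042,.042)))|hull_mask(proj(p,cyl(c,a,.0155,-.054,-.042)))|hull_mask(proj(p,cyl(c-[0,0,.005],a,.022,.03,.059)))
def cost(q):
    m=model(q);return 1-(m&M).sum()/(m|M).sum()
best=None
for w in (1.45,1.6,1.75):
    x=[.525,.044,w]
    r=minimize(cost,x,method="Nelder-Mead",options=dict(initial_simplex=[x,[.535,.044,w],[.525,.054,w],[.525,.044,w+.1]],xatol=1e-4,fatol=1e-4))
    if best is None or r.fun<best.fun:best=r
print(best.x,np.degrees(best.x[2]),best.fun)
im=cv2.resize(p["img"],(2048,1536));cs,_=cv2.findContours(model(best.x),0,1);cv2.drawContours(im,cs,-1,(0,255,0),1)
cv2.imwrite("pics/b2.png",im[0:600,800:1300])
```

```text
[0.52606018 0.0465389  1.6468513 ] 94.35762869834015 0.050066113715590777
```

View pics/b2.png

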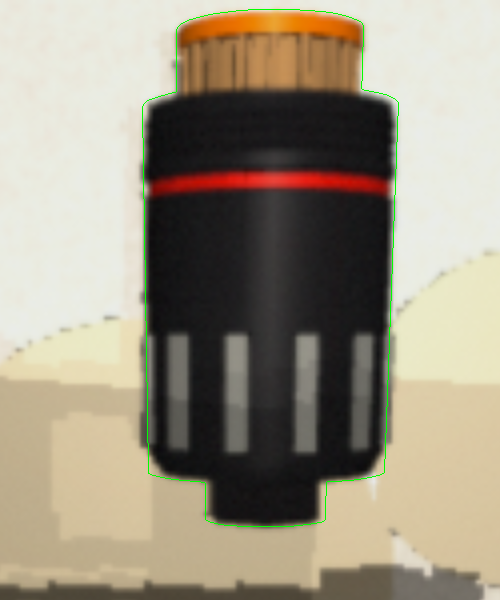

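```bash
cat > kin.py <<'E'
import numpy as np, json, itertools
from scipy.spatial.transform import Rotation as R
from scipy.optimize import least_squares
def fk(q,g,s=(-1,1,-1,1,-1,1,-1),off=0.):
    q=np.radians(q)*np.array(s); d1,d3,a4,d5,a6,d7,b4=g
    p=np.zeros(3);r=R.identity()
    def rz(t):return R.from_rotvec([0,0,t])
    def ry(t):return R.from_rotvec([0,t,0])
    r=rz(q[0]);p=p+[0,0,d1]; r=r*ry(q[1]);p=p+r.apply([a4,0,d3]); r=r*rz(q[2]) if False else r*rz(q[2])
    p=p
    r2=r*ry(q[3]);p=p+r2.apply([b4,0,d5]); r3=r2*rz(q[4])*ry(q[5]);p=p+r3.apply([a6,0,d7]); r4=r3*rz(q[6]+off)
    return p,r4
def load():
    return [tuple(map(np.array,json.loads(l))) for l in open("log.jsonl")]
def res(g,D,s,off):
    e=[]
    for q,p,r in D:
        P,Rr=fk(q,g[:7],s,g[7]); e+=list(P-p)+list(.3*(Rr.inv()*R.from_euler("xyz",r,degrees=True)).as_rotvec())
    return np.array(e)
if __name__=="__main__":
    D=load(); D.append((np.array([70.59358622, 18.43788456, -4.0163214 , 83.17454137,  1.29551935,78.54058066, -3.26086457]),np.array([ 0.22441525, -0.60958484,  0.29117798]),np.array([-179.892,.006,20.216])))
    out=[]
    for s in itertools.product((-1,1),(1,),(-1,1),(1,),(-1,1),(1,),(-1,1)):
        for off in (0,np.pi/2,np.pi,-np.pi/2):
            r=least_squares(res,[.34,.4,0,.4,0,.2,0,off],args=(D,s,off)); out.append((r.cost,s,r.x.round(4)))
    out.sort(key=lambda t:t[0])
    for o in out[:4]:print(o)
E
python3 kin.py
```

```text
(np.float64(6.520884126120373e-05), (-1, 1, -1, 1, -1, 1, -1), array([ 1.3319,  0.7173, -0.096 ,  0.1079, -0.2498,  2.516 , -0.8022,
        1.5708]))
(np.float64(6.52088412612186e-05), (-1, 1, -1, 1, -1, 1, -1), array([ 1.3319,  0.7173, -0.096 ,  0.1079, -0.2498,  2.516 , -0.8022,
        1.5708]))
(np.float64(6.520884126125669e-05), (-1, 1, -1, 1, -1, 1, -1), array([ 1.3319,  0.7173, -0.096 ,  0.1079, -0.2498,  2.516 , -0.8022,
        1.5708]))
(np.float64(6.520884126134695e-05), (-1, 1, -1, 1, -1, 1, -1), array([ 1.3319,  0.7173, -0.096 ,  0.1079, -0.2498,  2.516 , -0.8022,
       -4.7124]))
```

Run:
```python
import numpy as np
from scipy.spatial.transform import Rotation as R
def wrist(Rf,Rt):
    # Rt = Rf*Rz(-q5)*Ry(q6)*Rz(-q7+90)
    a=(Rf.inv()*Rt).as_matrix()
    q6=np.arccos(a[2,2]); sol=[]
    for s in (1,-1):
        q5=-np.arctan2(s*a[1,2],s*a[0,2]); 
        B=(R.from_euler('ZY',[-q5,s*q6]).inv()*R.from_matrix(a)).as_rotvec()[2]
        sol.append(np.degrees([q5,s*q6,(np.pi/2-B+np.pi)%(2*np.pi)-np.pi]))
    return sol
def tool(z,x):
    z=np.array(z,float);z/=np.linalg.norm(z);x=np.array(x,float);x-=z*(x@z);x/=np.linalg.norm(x)
    return R.from_matrix(np.c_[x,np.cross(z,x),z])
def dirv(az,down): a,d=np.radians([az,down]);return np.array([np.cos(a)*np.cos(d),np.sin(a)*np.cos(d),-np.sin(d)])
for pitch in (100,115,130):
    Rf=R.from_euler('ZY',[0,pitch],degrees=True)
    print("forearm",pitch)
    m=dirv(89,0)
    for th in (0,20,30,45):
        zt=np.cos(np.radians(th))*np.array([0,0,-1])+np.sin(np.radians(th))*m
        for sg in (1,): print("  grasp tilt",th,"x=+m",wrist(Rf,tool(zt,m))[0].round(0), "x=-m",wrist(Rf,tool(zt,-m))[0].round(0))
    for th in (20,30,45):
        for rel in (-30,0,20,40,60,80,100,130,180):
            zt=dirv(rel,th); print("  place pitch",th,"rel",rel,"x+",wrist(Rf,tool(zt,[0,0,-1]))[0].round(0),"x-",wrist(Rf,tool(zt,[0,0,1]))[0].round(0))
```

```text
forearm 100
  grasp tilt 0 x=+m [-0. 80. -1.] x=-m [ -0.  80. 179.]
  grasp tilt 20 x=+m [-20.  80.   3.] x=-m [ -20.   80. -177.]
  grasp tilt 30 x=+m [-30.  81.   4.] x=-m [ -30.   81. -176.]
  grasp tilt 45 x=+m [-46.  82.   6.] x=-m [ -46.   82. -174.]
  place pitch 20 rel -30 x+ [67. 31. 15.] x- [  67.   31. -165.]
  place pitch 20 rel 0 x+ [-0. 10. 90.] x- [ -0.  10. -90.]
  place pitch 20 rel 20 x+ [-60.  22. 156.] x- [-60.  22. -24.]
  place pitch 20 rel 40 x+ [-71.  40. 171.] x- [-71.  40.  -9.]
  place pitch 20 rel 60 x+ [-73.  59. 180.] x- [-73.  59.  -0.]
  place pitch 20 rel 80 x+ [ -72.   77. -174.] x- [-72.  77.   6.]
  place pitch 20 rel 100 x+ [ -68.   96. -167.] x- [-68.  96.  13.]
  place pitch 20 rel 130 x+ [ -58.  122. -153.] x- [-58. 122.  27.]
  place pitch 20 rel 180 x+ [ -0. 150. -90.] x- [ -0. 150.  90.]
  place pitch 30 rel -30 x+ [50. 34. 29.] x- [  50.   34. -151.]
  place pitch 30 rel 0 x+ [-0. 20. 90.] x- [ -0.  20. -90.]
  place pitch 30 rel 20 x+ [-40.  27. 137.] x- [-40.  27. -43.]
  place pitch 30 rel 40 x+ [-56.  42. 160.] x- [-56.  42. -20.]
  pla
[... 4301 characters left out ...]
 130 x+ [ -42.   96. -126.] x- [-42.  96.  54.]
  place pitch 30 rel 180 x+ [ -0. 110. -90.] x- [ -0. 110.  90.]
  place pitch 45 rel -30 x+ [67. 23.  2.] x- [  67.   23. -178.]
  place pitch 45 rel 0 x+ [-0.  5. 90.] x- [ -0.   5. -90.]
  place pitch 45 rel 20 x+ [-65.  16. 168.] x- [-65.  16. -12.]
  place pitch 45 rel 40 x+ [ -67.   30. -175.] x- [-67.  30.   5.]
  place pitch 45 rel 60 x+ [ -63.   44. -165.] x- [-63.  44.  15.]
  place pitch 45 rel 80 x+ [ -56.   57. -154.] x- [-56.  57.  26.]
  place pitch 45 rel 100 x+ [ -48.   69. -144.] x- [-48.  69.  36.]
  place pitch 45 rel 130 x+ [ -33.   84. -126.] x- [-33.  84.  54.]
  place pitch 45 rel 180 x+ [ -0.  95. -90.] x- [-0. 95. 90.]
```

```bash
cat >> plan.py <<'E'
def tool(az,th,xaz=None):
    """tool at tilt th deg from straight down towards azimuth az, x in the vertical plane (x=+az dir when th=0)"""
    a,t=np.radians([az,th]);m=np.array([np.cos(a),np.sin(a),0]);d=np.array([0,0,-1.])
    z=np.cos(t)*d+np.sin(t)*m; x=np.cos(t)*m-np.sin(t)*d
    return R.from_matrix(np.c_[x,np.cross(z,x),z])
def tcp_for(g,r): return np.array(g)-.051*r.as_matrix()[:,2]
E
python3 -c "
from plan import *
r=tool(94.4,45);g=[.5266,.0375,.030];t=tcp_for(g,r);print(t,t-.1*r.as_matrix()[:,2])
plan(t-.1*r.as_matrix()[:,2],r,8)"
```

```text
[0.52936668 0.00154384 0.06606245] [ 0.53479153 -0.06895844  0.13677312]
dp [ 0.0153 -0.0286 -0.1516] dv [-0.2 45.8 -0.3] tool-dp [-0.0277  0.0139  0.1519]
1 -0.0035 0.0017 0.0190 -0.02 5.72 -0.03;1 -0.0053 0.0017 0.0185 -0.02 5.72 -0.03;1 -0.0072 0.0017 0.0179 -0.02 5.72 -0.03;1 -0.0089 0.0017 0.0171 -0.02 5.72 -0.03;1 -0.0106 0.0017 0.0162 -0.02 5.72 -0.03;1 -0.0121 0.0017 0.0150 -0.02 5.72 -0.03;1 -0.0136 0.0017 0.0137 -0.02 5.72 -0.03;1 -0.0149 0.0017 0.0123 -0.02 5.72 -0.03
```

Request:
{"op": "carry_out", "data": {"increments": "1 -0.004 0.0017 0.019 0 5.7 0;1 -0.005 0.0017 0.019 0 5.7 0;1 -0.007 0.0017 0.018 0 5.7 0;1 -0.009 0.0017 0.017 0 5.7 0;1 -0.011 0.0017 0.016 0 5.7 0;1 -0.012 0.0017 0.015 0 5.7 0;1 -0.014 0.0017 0.014 0 5.7 0;1 -0.015 0.0017 0.012 0 5.7 0;1 0 0 0 0 0 0"}}

```text
time_s: 5.6
tool_pos: [0.5352, -0.0816, 0.1318]
tool_rot: [-179.9, -45.8, 93.0]
force: [0.6, 0.9, 0.4]
grip_width: 0.087
```

```bash
python3 -c "
from look import *
from plan import *
look('c',('wrist','side'))
r=tool(94.4,45);g=[.5266,.0375,.030];t=tcp_for(g,r);plan(t,r,6)"; python3 kin.py | head -1
```

```text
t 5.6 q [ 50.6  32.1 -31.   99.5 -26.1  74.8  35.9] p [ 0.5352 -0.0816  0.1318] r [-179.9   -45.81   93.01] F [0.6 0.9 0.4] w 0.087
dp [-0.0073  0.0809 -0.069 ] dv [ 0.9 -0.7 -0.6] tool-dp [ 0.0074 -0.0029  0.1063]
1 0.0012 -0.0005 0.0177 0.16 -0.11 -0.10;1 0.0013 -0.0004 0.0177 0.16 -0.11 -0.10;1 0.0013 -0.0004 0.0177 0.16 -0.11 -0.10;1 0.0013 -0.0003 0.0177 0.16 -0.11 -0.10;1 0.0014 -0.0003 0.0177 0.16 -0.11 -0.10;1 0.0014 -0.0002 0.0177 0.16 -0.11 -0.10
(np.float64(0.0003940913499192308), (-1, 1, -1, 1, -1, 1, -1), array([ 0.2361,  0.4728,  0.053 ,  0.7534,  0.2914,  0.2384, -0.0127,
```

View pics/c_wrist.png

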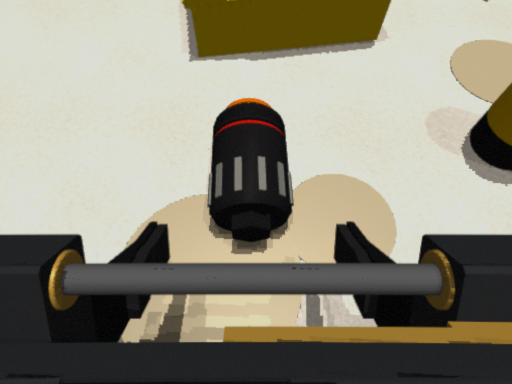

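View pics/c_side.png

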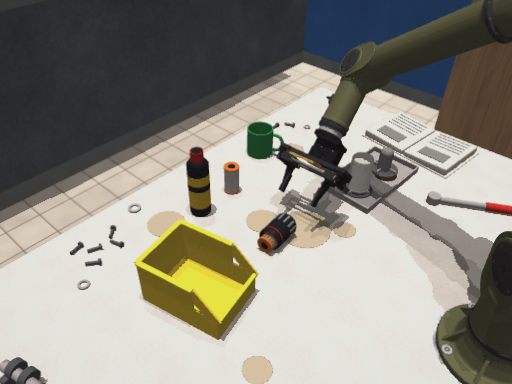

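Request:
{"op": "carry_out", "data": {"increments": "1 0.0012 -0.0005 0.0177 0.16 -0.1 -0.1;1 0.0012 -0.0005 0.0177 0.16 -0.1 -0.1;1 0.0012 -0.0005 0.0177 0.16 -0.1 -0.1;1 0.0012 -0.0005 0.0177 0.16 -0.1 -0.1;1 0.0012 -0.0005 0.0177 0.16 -0.1 -0.1;1 0 0 0 0 0 0"}}

```text
time_s: 6.45
tool_pos: [0.5297, -0.0034, 0.0767]
tool_rot: [179.6, -44.8, 95.0]
force: [0.2, 0.6, 0.5]
grip_width: 0.0872
```

```bash
python3 -c "
from look import *
from plan import *
look('d')
r=tool(94.4,45);g=[.5266,.0375,.030];t=tcp_for(g,r);plan(t,r,3)"
```

```text
t 6.45 q [ 45.9  33.9 -32.9 105.6 -26.8  64.6  35.8] p [ 0.5297 -0.0034  0.0767] r [179.63 -44.84  95.02] F [0.2 0.6 0.5] w 0.0872
dp [-0.0009  0.006  -0.011 ] dv [0.  0.2 0.4] tool-dp [-0.0035 -0.0005  0.012 ]
1 -0.0012 -0.0002 0.0040 0.01 0.07 0.14;1 -0.0012 -0.0002 0.0040 0.01 0.07 0.14;1 -0.0012 -0.0001 0.0040 0.01 0.07 0.14
```

View pics/d_wrist.png

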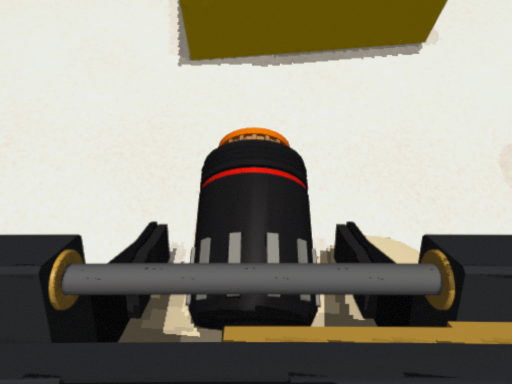

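Request:
{"op": "carry_out", "data": {"increments": "1 -0.0012 0 0.005 0 0 0.1;1 -0.0012 0 0.005 0 0 0.1;1 -0.0012 0 0.004 0 0 0.1;1 0 0 0 0 0 0;0 0 0 0 0 0 0;0 0 0 0 0 0 0;0 0 0 0 0 0 0;0 0 0 0 0 0 0;0 0 0 0 0 0 0;0 0 0 0 0 0 0", "force": 25}}

```text
time_s: 7.75
tool_pos: [0.531, 0.0007, 0.0643]
tool_rot: [179.7, -44.7, 94.4]
force: [-0.5, -0.9, 0.6]
grip_width: 0.0597
```

```bash
python3 -c "
from look import *
look('e',('wrist','side'))"
```

```text
t 7.75 q [ 45.4  34.9 -32.7 105.9 -26.9  62.9  35.8] p [0.531  0.0007 0.0643] r [179.74 -44.68  94.43] F [-0.5 -0.9  0.6] w 0.0597
```

View pics/e_wrist.png

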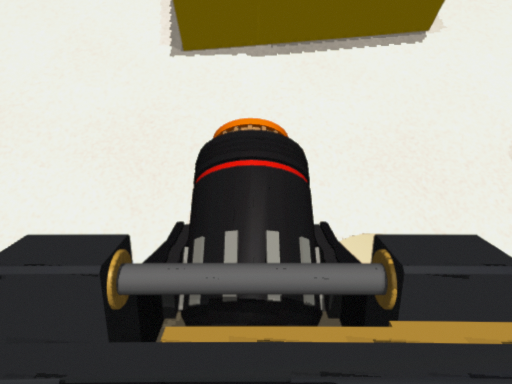

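Request:
{"op": "carry_out", "data": {"increments": "0 0.012 0 -0.012 0 0 0;0 0.018 0 -0.018 0 0 0;0 0.018 0 -0.018 0 0 0;0 0.018 0 -0.018 0 0 0;0 0.018 0 -0.018 0 0 0;0 0.018 0 -0.018 0 0 0;0 0.018 0 -0.018 0 0 0;0 0.018 0 -0.018 0 0 0;0 0.018 0 -0.018 0 0 0;0 0 0 0 0 0 0"}}

```text
time_s: 9.1
tool_pos: [0.5285, 0.0034, 0.2982]
tool_rot: [179.5, -44.1, 94.7]
force: [0.5, -0.2, -1.7]
grip_width: 0.06
```

```bash
python3 -c "
from look import *
look('f',('wrist','side'))"; sed -i 's/round(4)))/round(3).tolist()))/' kin.py; python3 kin.py
```

```text
t 9.1 q [ 49.2  16.3 -36.5  98.  -32.4  84.4  25. ] p [0.5285 0.0034 0.2982] r [179.53 -44.15  94.73] F [ 0.5 -0.2 -1.7] w 0.06
(np.float64(0.0005095722175357379), (-1, 1, -1, 1, -1, 1, -1), [0.25, 0.466, 0.045, 0.494, 0.026, 0.293, 0.004, -4.712])
(np.float64(0.0005095722175357385), (-1, 1, -1, 1, -1, 1, -1), [0.25, 0.466, 0.045, 0.494, 0.026, 0.293, 0.004, 1.571])
(np.float64(0.0005095722175357385), (-1, 1, -1, 1, -1, 1, -1), [0.25, 0.466, 0.045, 0.494, 0.026, 0.293, 0.004, 1.571])
(np.float64(0.0005095722175358069), (-1, 1, -1, 1, -1, 1, -1), [0.25, 0.466, 0.045, 0.494, 0.026, 0.293, 0.004, 1.571])
```

View pics/f_side.png

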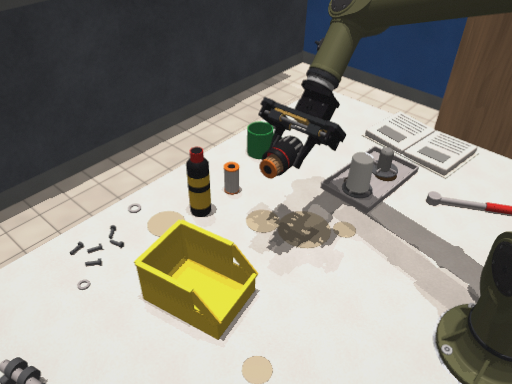

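```bash
python3 -c "
from plan import *
r=tool(-16,45);t=tcp_for([.545,.28,.30],r);print(t)
plan(t,r,15,op=0)"
```

```text
[0.51033455 0.28994016 0.33606245]
dp [-0.0172  0.2869  0.0404] dv [-77.5   0.4  78.6] tool-dp [0.2341 0.0049 0.1715]
0 0.0156 0.0003 0.0114 -5.16 0.03 5.24;0 0.0155 -0.0021 0.0114 -5.16 0.03 5.24;0 0.0152 -0.0045 0.0111 -5.16 0.03 5.24;0 0.0147 -0.0069 0.0106 -5.16 0.03 5.24;0 0.0139 -0.0091 0.0098 -5.16 0.03 5.24;0 0.0130 -0.0112 0.0089 -5.16 0.03 5.24;0 0.0119 -0.0131 0.0078 -5.16 0.03 5.24;0 0.0106 -0.0148 0.0066 -5.16 0.03 5.24;0 0.0092 -0.0162 0.0052 -5.16 0.03 5.24;0 0.0076 -0.0174 0.0037 -5.16 0.03 5.24;0 0.0060 -0.0183 0.0021 -5.16 0.03 5.24;0 0.0043 -0.0189 0.0004 -5.16 0.03 5.24;0 0.0026 -0.0191 -0.0013 -5.16 0.03 5.24;0 0.0008 -0.0191 -0.0030 -5.16 0.03 5.24;0 -0.0009 -0.0187 -0.0047 -5.16 0.03 5.24
```

Request:
{"op": "carry_out", "data": {"increments": "0 0.016 0 0.011 -5.2 0 5.2;0 0.016 -0.002 0.011 -5.2 0 5.2;0 0.015 -0.005 0.011 -5.2 0 5.2;0 0.015 -0.007 0.011 -5.2 0 5.2;0 0.014 -0.009 0.01 -5.2 0 5.2;0 0.013 -0.011 0.009 -5.2 0 5.2;0 0.012 -0.013 0.008 -5.2 0 5.2;0 0.011 -0.015 0.007 -5.2 0 5.2"}}

```text
time_s: 10.2
tool_pos: [0.5136, 0.1464, 0.3008]
tool_rot: [-179.4, -43.0, 36.9]
force: [0.3, -0.5, -1.8]
grip_width: 0.0597
```

```bash
python3 -c "
from plan import *
from look import *
look('g',('side',))
r=tool(-16,45);t=tcp_for([.545,.28,.30],r);print(t)
plan(t,r,8,op=0)"
```

```text
t 10.2 q [ 29.3 -17.2 -31.1 125.5 -50.6  42.1 -25.8] p [0.5136 0.1464 0.3008] r [-179.42  -43.04   36.9 ] F [ 0.3 -0.5 -1.8] w 0.0597
[0.51033455 0.28994016 0.33606245]
dp [-0.0015  0.1374  0.0347] dv [-37.7   2.   38.4] tool-dp [ 0.0838 -0.1097  0.032 ]
0 0.0105 -0.0137 0.0040 -4.72 0.25 4.80;0 0.0093 -0.0148 0.0029 -4.72 0.25 4.80;0 0.0080 -0.0157 0.0016 -4.72 0.25 4.80;0 0.0066 -0.0164 0.0004 -4.72 0.25 4.80;0 0.0052 -0.0169 -0.0010 -4.72 0.25 4.80;0 0.0038 -0.0171 -0.0024 -4.72 0.25 4.80;0 0.0024 -0.0171 -0.0038 -4.72 0.25 4.80;0 0.0010 -0.0169 -0.0052 -4.72 0.25 4.80
```

View pics/g_side.png

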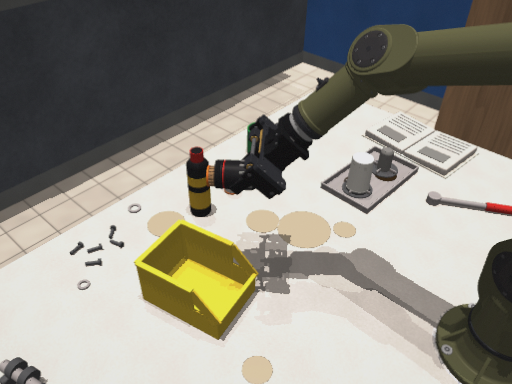

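```bash
python3 -c "
from plan import *
o=get_obs();r=R.from_euler('xyz',o['tool_rot'],degrees=True)
plan(o['tool_pos']+[.09,.08,.03],r,5,op=0)"
```

```text
dp [0.09 0.08 0.03] dv [0. 0. 0.] tool-dp [ 0.1082 -0.0082  0.0602]
0 0.0216 -0.0016 0.0120 0.00 0.00 0.00;0 0.0216 -0.0016 0.0120 0.00 0.00 0.00;0 0.0216 -0.0016 0.0120 0.00 0.00 0.00;0 0.0216 -0.0016 0.0120 0.00 0.00 0.00;0 0.0216 -0.0016 0.0120 0.00 0.00 0.00
```

Request:
{"op": "carry_out", "data": {"increments": "0 0.022 -0.0016 0.012 0 0 0;0 0.022 -0.0016 0.012 0 0 0;0 0.022 -0.0016 0.012 0 0 0;0 0.022 -0.0016 0.012 0 0 0;0 0.022 -0.0016 0.012 0 0 0;0 0 0 0 0 0 0"}}

```text
time_s: 11.0
tool_pos: [0.5976, 0.2374, 0.3213]
tool_rot: [-178.3, -42.1, 37.5]
force: [0.1, 0.5, -2.4]
grip_width: 0.06
```

```bash
cat > kin2.py <<'E'
import numpy as np, json
from scipy.spatial.transform import Rotation as R
from scipy.optimize import least_squares
S=np.array([-1,1,-1,1,-1,1,-1])
def fk(q,g,full=False):
    q=np.radians(q)*S; d1,d3,a4,b4,d5,a6,d7=g
    rz=lambda t:R.from_rotvec([0,0,t]);ry=lambda t:R.from_rotvec([0,t,0])
    r=rz(q[0])*ry(q[1])*rz(q[2]); p=np.array([0,0,d1])+r.apply([a4,0,d3]); e=p
    r=r*ry(q[3]); p=p+r.apply([b4,0,d5]); w=p
    r=r*rz(q[4])*ry(q[5]); p=p+r.apply([a6,0,d7]); r=r*rz(q[6]+np.pi/2)
    return (p,r,e,w) if full else (p,r)
def load(): return [tuple(map(np.array,json.loads(l))) for l in open("log.jsonl")]
def fit():
    D=load(); f=lambda g:np.concatenate([fk(q,g)[0]-p for q,p,_ in D])
    r=least_squares(f,[.25,.47,.03,-.03,.49,.02,.29]);return r.x,np.abs(r.fun).max(),len(D)
LIM=np.array([[-163.93,163.93],[-17.29,119.83],[-79.2,71.16],[3.27,140.29],[-89.18,269.18],[5.43,117.66],[-154.24,154.24]])
def ik(p,r,q0,g,w=.02):
    lo,hi=LIM[:,0]+3,LIM[:,1]-3
    def f(q):
        P,Q=fk(q,g);return np.r_[(P-p)*20,(Q.inv()*r).as_rotvec()*5,w*np.radians(q-q0)]
    s=least_squares(f,np.clip(q0,lo+.01,hi-.01),bounds=(lo,hi));P,Q=fk(s.x,g)
    return s.x,np.linalg.norm(P-p),np.degrees((Q.inv()*r).magnitude())
E
python3 -c "
from look import *
look('h',('side',))
import kin2
print(kin2.fit())"
```

```text
t 11.0 q [ 30.5  -2.5 -45.8 111.6 -32.2  34.8 -46.8] p [0.5976 0.2374 0.3213] r [-178.3   -42.09   37.52] F [ 0.1  0.5 -2.4] w 0.06
(array([ 0.23677766,  0.42100263, -0.0049608 , -0.02449997,  0.49145999,
       -0.0164711 ,  0.26753559]), np.float64(0.02731978924985745), 8)
```

Run:
```python
s=open('kin2.py').read()
s=s.replace("d1,d3,a4,b4,d5,a6,d7=g","d1,d3,a4,b4,d5,a6,d7,a1,y2,y4,a2=g")
s=s.replace("r=rz(q[0])*ry(q[1])*rz(q[2]); p=np.array([0,0,d1])+r.apply([a4,0,d3]); e=p",
"r=rz(q[0]);p=np.array([0,0,d1])+r.apply([a1,0,0]);r=r*ry(q[1]);p=p+r.apply([a2,0,0]);r=r*rz(q[2]); p=p+r.apply([a4,y2,d3]); e=p")
s=s.replace("r.apply([b4,0,d5])","r.apply([b4,y4,d5])")
s=s.replace("r=least_squares(f,[.25,.47,.03,-.03,.49,.02,.29])","g0=np.array([.25,.44,.03,-.03,.45,.02,.28,0,0,0,0]);r=least_squares(lambda g:np.r_[f(g),.01*(g-g0)],g0)")
s=s.replace("return r.x,np.abs(r.fun).max(),len(D)","return r.x,np.abs(f(r.x)).max(),len(D)")
open('kin2.py','w').write(s)
import kin2
D=kin2.load()
g,m,n=kin2.fit();print(g.round(4),m,n)
for q,p,r in D: print((kin2.fk(q,g)[0]-p).round(4), np.degrees((kin2.fk(q,g)[1].inv()*kin2.R.from_euler('xyz',r,degrees=True)).magnitude()).round(1))
```

```text
[ 2.501e-01  4.748e-01 -6.600e-03  7.000e-03  5.147e-01  1.300e-03
  2.994e-01  3.000e-04 -1.230e-02 -1.230e-02 -7.000e-04] 0.003315260337391379 8Traceback (most recent call last):
  File "<stdin>", line 12, in <module>
NameError: name 'np' is not defined. Did you mean: 'n'?
```

```bash
cat > sim.py <<'E'
from plan import *
import kin2
G=kin2.fit()[0]
def path(q,p0,r0,wps,n=12,w=.05,verbose=True):
    """wps: list of (g, R); interpolates grasp point"""
    g0=p0+.051*r0.as_matrix()[:,2]; ok=True
    for g1,r1 in wps:
        dv=(r0.inv()*r1).as_rotvec();mn=np.inf
        for k in range(1,n+1):
            r=r0*R.from_rotvec(dv*k/n);g=g0+(np.array(g1)-g0)*k/n
            q,e,a=kin2.ik(g-.051*r.as_matrix()[:,2],r,q,G,w)
            mn=min(mn,np.min(np.minimum(q-kin2.LIM[:,0],kin2.LIM[:,1]-q)))
            if e>.01 or a>2: ok=False
        if verbose: print("  ang",round(np.degrees(np.linalg.norm(dv))),"q",q.round(0),"margin",round(mn,1),"err",round(e*1e3,1),round(a,1))
        g0,r0=np.array(g1),r1
    return q,ok
if __name__=="__main__":
    o=get_obs();p0=o["tool_pos"];r0=R.from_euler("xyz",o["tool_rot"],degrees=True)
    for al in (37,20,0,-16,-30):
      for rel in (90,110,135,150):  # tool az at post= -51+rel
        print(al,rel)
        flip=lambda az,th=45: tool(az+180,-(90-th)) # tool x down-ish: cap mouth down, tool pointing az+180... 
        b=[.55,.295]
        # mouth down: rotate cap by 90 about jaw axis from level: tilt th=45 -> 45-90=-45
        q,ok=path(o["qpos"],p0,r0,[([.6,.27,.29],tool(al,45)),([*b,.24],tool(al,0)),([*b,.165],tool(al,-45)),([*b,.25],tool(al,-45)),([.55,-.1,.3],tool((al-51+rel-180)/2,-45)),([.476,-.409,.2],tool(-51+rel-180,-45)),([.476,-.409,.068],tool(-51+rel-180,-45))]);print(ok)
E
python3 sim.py
```

```text
37 90
  ang 4 q [ 29.  -9. -45. 117. -39.  32. -44.] margin 8.2 err 0.0 0.0
  ang 45 q [ 10.  22. -53.  87.  18.  80. -96.] margin 9.2 err 0.0 0.0
  ang 45 q [-40.  50.  15.  57.  -4. 115. -79.] margin 3.0 err 9.4 4.1
  ang 0 q [-42.  43.  18.  58.  -4. 115. -78.] margin 3.0 err 22.4 9.8
  ang 89 q [  49.   40.  -48.   67.   -6.  114. -143.] margin 3.0 err 0.0 0.0
  ang 89 q [  53.   23.   11.   94.  -49.   80. -151.] margin 3.0 err 0.0 0.0
  ang 0 q [  54.   33.    9.   99.  -53.   71. -141.] margin 3.9 err 0.0 0.0
False
37 110
  ang 4 q [ 29.  -9. -45. 117. -39.  32. -44.] margin 8.2 err 0.0 0.0
  ang 45 q [ 10.  22. -53.  87.  18.  80. -96.] margin 9.2 err 0.0 0.0
  ang 45 q [-40.  50.  15.  57.  -4. 115. -79.] margin 3.0 err 9.4 4.1
  ang 0 q [-42.  43.  18.  58.  -4. 115. -78.] margin 3.0 err 22.4 9.8
  ang 79 q [  45.   39.  -45.   67.   -3.  115. -134.] margin 3.0 err 9.1 3.9
  ang 79 q [  75.   33.  -23.   82.  -29.   87. -151.] margin 3.0 err 0.0 0.0
  ang 0 q [  74.   41.  -22.   86.  -27.   77. -145.] margin 3.6 err 0.0 0.0
False
37 135
  ang 4 q [ 29.  -9. -45. 117. -39. 
[... 9229 characters left out ...]
44.   23.   67.  -41.  111. -124.] margin 3.6 err 0.0 0.0
  ang 0 q [  41.   51.   22.   71.  -41.  101. -118.] margin 7.7 err 0.0 0.0
False
-30 150
  ang 69 q [  45.  -14.  -76.  108.   16.   47. -151.] margin 3.0 err 45.2 16.2
  ang 45 q [ -62.   20.   41.   87.  -13.   78. -140.] margin 3.0 err 0.0 0.0
  ang 45 q [ -31.   45.   28.   70.  -45.  108. -122.] margin 9.7 err 0.0 0.0
  ang 0 q [ -31.   41.   29.   66.  -45.  114. -127.] margin 3.3 err 0.0 0.0
  ang 26 q [  31.   33.  -14.   68.  -21.  115. -132.] margin 3.0 err 0.0 0.0
  ang 26 q [  52.   46.   -4.   59.  -21.  114. -124.] margin 3.4 err 0.0 0.0
  ang 0 q [  52.   52.   -4.   63.  -20.  103. -120.] margin 5.0 err 0.0 0.0
False
```

```bash
cat > sim2.py <<'E'
from sim import *
o=get_obs();p0=o["tool_pos"];r0=R.from_euler("xyz",o["tool_rot"],degrees=True)
b=[.55,.295]
for al in (60,80,100):
  for ap in (-81,-100,-121):
    print(al,ap)
    wps=[([.57,.25,.28],tool(al,45)),([*b,.24],tool(al,0)),([*b,.18],tool(al,-30)),([*b,.165],tool(al,-45)),([*b,.25],tool(al,-30)),([.55,.15,.3],tool(al,0)),([.55,-.02,.3],tool((al+ap)/2,0)),([.5,-.25,.3],tool(ap,0)),([.476,-.409,.2],tool(ap,-45)),([.476,-.409,.068],tool(ap,-45))]
    print(path(o["qpos"],p0,r0,wps)[1])
E
python3 sim2.py
```

```text
60 -81
  ang 22 q [ 32.  -3. -38. 114. -51.  50.  -9.] margin 13.5 err 0.0 0.0
  ang 45 q [  4.  20. -44.  87.  14.  79. -71.] margin 14.6 err 0.0 0.0
  ang 30 q [-15.  42. -37.  68.  29. 107. -80.] margin 10.5 err 0.0 0.0
  ang 15 q [-42.  49.   6.  58.  13. 115. -65.] margin 3.0 err 0.0 0.0
  ang 15 q [-40.  36.   5.  63.  10. 108. -64.] margin 3.6 err 0.0 0.0
  ang 30 q [-26.   8.   9.  89.  -1.  83. -47.] margin 12.0 err 0.0 0.0
  ang 70 q [-20.   6.  21.  91.  -2.  83. -99.] margin 23.5 err 0.0 0.0
  ang 70 q [  -8.    9.   36.   90.   -5.   83. -143.] margin 11.4 err 0.0 0.0
  ang 45 q [  47.   46.    6.   59.  -26.  115. -121.] margin 3.0 err 0.1 0.0
  ang 0 q [  47.   53.    6.   63.  -25.  105. -116.] margin 3.9 err 0.0 0.0
True
60 -100
  ang 22 q [ 32.  -3. -38. 114. -51.  50.  -9.] margin 13.5 err 0.0 0.0
  ang 45 q [  4.  20. -44.  87.  14.  79. -71.] margin 14.6 err 0.0 0.0
  ang 30 q [-15.  42. -37.  68.  29. 107. -80.] margin 10.5 err 0.0 0.0
  ang 15 q [-42.  49.   6.  58.  13. 115. -65.] margin 3.0 err 0.0 0.0
  ang 15 q [-40.  36.   5.  63.  10. 108. -64.] margin 3.
[... 4991 characters left out ...]
 15.2 err 0.0 0.0
  ang 45 q [  2.  19. -41.  87.  12.  79. -30.] margin 33.6 err 0.0 0.0
  ang 30 q [-20.  32. -34.  82.  39.  94. -48.] margin 23.6 err 0.0 0.0
  ang 15 q [-29.  39. -30.  78.  47. 104. -53.] margin 13.9 err 0.0 0.0
  ang 15 q [-20.  29. -35.  78.  37. 100. -45.] margin 14.2 err 0.0 0.0
  ang 30 q [ 10.   9. -32.  89.   5.  83. -12.] margin 20.0 err 0.0 0.0
  ang 111 q [  16.    6.  -18.   91.    2.   83. -103.] margin 23.3 err 0.0 0.0
  ang 111 q [ -20.   25.   68.   86.  -28.   92. -151.] margin 3.0 err 30.4 14.3
  ang 45 q [  26.   42.   50.   82.  -62.  106. -131.] margin 3.0 err 0.0 0.0
  ang 0 q [  28.   51.   46.   86.  -65.   99. -122.] margin 12.2 err 0.0 0.0
False
```

```bash
python3 -c "
from plan import *
r=tool(100,45);plan(tcp_for([.555,.26,.28],r),r,9,op=0)"
```

```text
dp [-0.0357 -0.0118 -0.0042] dv [ 41.4   2.  -45.3] tool-dp [-0.0292 -0.013  -0.0203]
0 -0.0032 -0.0014 -0.0023 4.60 0.23 -5.04;0 -0.0031 -0.0019 -0.0021 4.60 0.23 -5.04;0 -0.0029 -0.0023 -0.0020 4.60 0.23 -5.04;0 -0.0027 -0.0027 -0.0018 4.60 0.23 -5.04;0 -0.0024 -0.0031 -0.0016 4.60 0.23 -5.04;0 -0.0021 -0.0034 -0.0013 4.60 0.23 -5.04;0 -0.0018 -0.0037 -0.0010 4.60 0.23 -5.04;0 -0.0015 -0.0039 -0.0007 4.60 0.23 -5.04;0 -0.0011 -0.0040 -0.0004 4.60 0.23 -5.04
```

Request:
{"op": "carry_out", "data": {"increments": "0 -0.003 -0.0015 -0.002 4.6 0.2 -5;0 -0.003 -0.002 -0.002 4.6 0.2 -5;0 -0.003 -0.002 -0.002 4.6 0.2 -5;0 -0.003 -0.003 -0.002 4.6 0.2 -5;0 -0.002 -0.003 -0.0015 4.6 0.2 -5;0 -0.002 -0.0035 -0.001 4.6 0.2 -5;0 -0.002 -0.0035 -0.001 4.6 0.2 -5;0 -0.0015 -0.004 0 4.6 0.2 -5;0 -0.001 -0.004 0 4.6 0.2 -5;0 0 0 0 0 0 0"}}

```text
time_s: 12.3
tool_pos: [0.5528, 0.211, 0.3039]
tool_rot: [-178.7, -44.9, 100.4]
force: [0.4, 0.4, -2.0]
grip_width: 0.06
```

```bash
python3 -c "
from plan import *
from look import *
look('i',('side',))
b=[.55,.295]
a=plan(tcp_for([*b,.23],tool(100,0)),tool(100,0),6,op=0)
a=plan(tcp_for([*b,.168],tool(100,-45)),tool(100,-45),6,op=0,p0=a[0],r0=a[1])"
```

```text
t 12.3 q [ 31.8  19.7 -42.1  95.3 -33.   75.5  12.1] p [0.5528 0.211  0.3039] r [-178.72  -44.93  100.41] F [ 0.4  0.4 -2. ] w 0.06
dp [-0.0026  0.0839 -0.0229] dv [ -1.4 -44.9   0.8] tool-dp [0.0426 0.0142 0.0746]
0 0.0071 0.0024 0.0124 -0.23 -7.48 0.14;0 0.0087 0.0023 0.0114 -0.23 -7.48 0.14;0 0.0101 0.0022 0.0102 -0.23 -7.48 0.14;0 0.0113 0.0022 0.0088 -0.23 -7.48 0.14;0 0.0124 0.0021 0.0073 -0.23 -7.48 0.14;0 0.0132 0.0020 0.0056 -0.23 -7.48 0.14
dp [-0.0063  0.0355 -0.0769] dv [ -0. -45.  -0.] tool-dp [0.0361 0.     0.0769]
0 0.0060 0.0000 0.0128 -0.00 -7.50 -0.00;0 0.0076 0.0000 0.0119 -0.00 -7.50 -0.00;0 0.0091 0.0000 0.0108 -0.00 -7.50 -0.00;0 0.0105 0.0000 0.0095 -0.00 -7.50 -0.00;0 0.0116 0.0000 0.0081 -0.00 -7.50 -0.00;0 0.0126 0.0000 0.0065 -0.00 -7.50 -0.00
```

View pics/i_side.png

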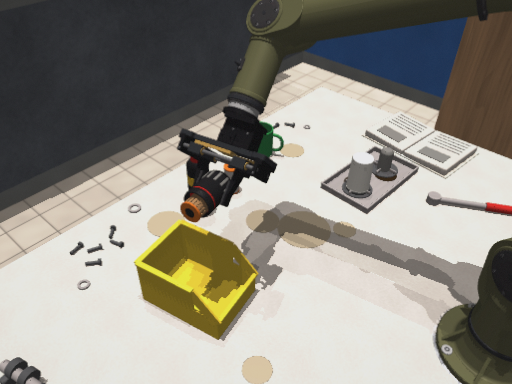

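```bash
python3 -c "
from plan import *
a=plan(tcp_for([.553,.262,.24],tool(100,0)),tool(100,0),5,op=0)
a=plan(tcp_for([.548,.292,.17],tool(100,-45)),tool(100,-45),5,op=0,p0=a[0],r0=a[1])"
```

```text
dp [ 0.0004  0.0509 -0.0129] dv [ -1.4 -44.9   0.8] tool-dp [0.0263 0.0105 0.0443]
0 0.0053 0.0021 0.0089 -0.27 -8.98 0.17;0 0.0066 0.0020 0.0079 -0.27 -8.98 0.17;0 0.0077 0.0020 0.0068 -0.27 -8.98 0.17;0 0.0087 0.0019 0.0055 -0.27 -8.98 0.17;0 0.0095 0.0019 0.0041 -0.27 -8.98 0.17
dp [-0.0113  0.0655 -0.0849] dv [ -0. -45.  -0.] tool-dp [0.0665 0.0003 0.0849]
0 0.0133 0.0001 0.0170 -0.00 -9.00 -0.00;0 0.0158 0.0001 0.0147 -0.00 -9.00 -0.00;0 0.0179 0.0001 0.0120 -0.00 -9.00 -0.00;0 0.0196 0.0001 0.0091 -0.00 -9.00 -0.00;0 0.0207 0.0001 0.0059 -0.00 -9.00 -0.00
```

Request:
{"op": "carry_out", "data": {"increments": "0 0.005 0.002 0.009 -0.3 -9 0.2;0 0.0066 0.002 0.008 -0.3 -9 0.2;0 0.008 0.002 0.007 -0.3 -9 0.2;0 0.009 0.002 0.0055 -0.3 -9 0.2;0 0.0095 0.002 0.004 -0.3 -9 0.2;0 0.0133 0 0.017 0 -9 0;0 0.016 0 0.015 0 -9 0;0 0.018 0 0.012 0 -9 0;0 0.0196 0 0.009 0 -9 0;0 0.02 0 0.006 0 -9 0;0 0 0 0 0 -3 0;0 0 0 0 0 0 0"}}

```text
time_s: 13.85
tool_pos: [0.5377, 0.3228, 0.2021]
tool_rot: [179.5, 50.1, 97.9]
force: [0.3, 0.4, -1.4]
grip_width: 0.0598
```

```bash
python3 -c "
from plan import *
from look import *
look('j',('side','top'))
plan(tcp_for([.548,.292,.17],tool(100,-45)),tool(100,-45),2,op=0)"
```

```text
t 13.85 q [-30.8  40.8 -28.4  77.9  49.  107.6 -55. ] p [0.5377 0.3228 0.2021] r [179.48  50.14  97.89] F [ 0.3  0.4 -1.4] w 0.0598
dp [0.0033 0.0055 0.0027] dv [-1.   5.1 -1.5] tool-dp [ 0.0011  0.0041 -0.0055]
0 0.0005 0.0021 -0.0028 -0.51 2.55 -0.76;0 0.0006 0.0021 -0.0027 -0.51 2.55 -0.76
```

View pics/j_side.png

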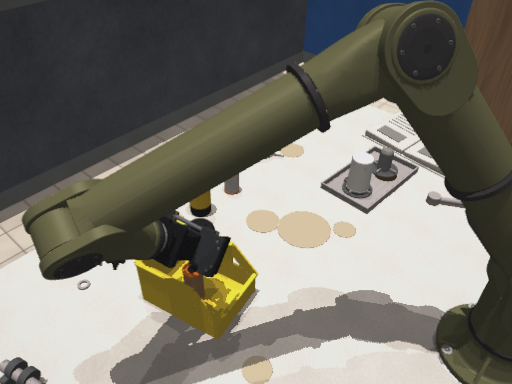

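View pics/j_top.png

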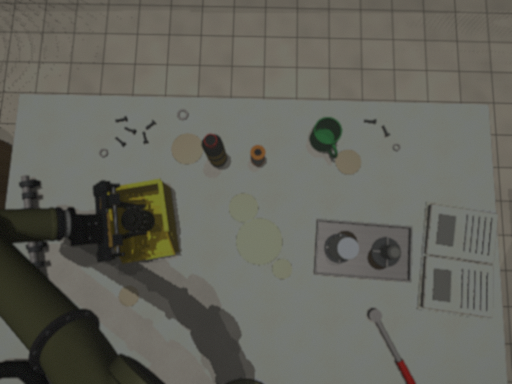

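Request:
{"op": "carry_out", "data": {"increments": "0 -0.009 0 -0.008 0 0 0;0 -0.015 0 -0.013 0 0 0;0 -0.018 0 -0.016 0 0 0;0 -0.018 0 -0.016 0 0 0;0 -0.018 0 -0.016 0 0 0;0 -0.018 0 -0.016 0 0 0;0 0 0 0 0 0 0"}}

```text
time_s: 14.82
tool_pos: [0.5377, 0.3231, 0.3482]
tool_rot: [178.4, 49.6, 96.7]
force: [-0.2, -0.3, -1.9]
grip_width: 0.0597
```

```bash
python3 -c "
from plan import *
from look import *
r=look('k',('side','top'))
im=r['side']['img'];cv2.imwrite('pics/k_z.png',cv2.resize(im[180:340,110:290],None,fx=4,fy=3.5))
from sim import *
o=get_obs();p0=o['tool_pos'];r0=R.from_euler('xyz',o['tool_rot'],degrees=True)
for ap in (-60,-80,-90):
  path(o['qpos'],p0,r0,[([.55,.15,.31],tool(100,0)),([.55,-.02,.31],tool((100+ap)/2,0)),([.53,-.25,.31],tool(ap,0)),([.476,-.409,.2],tool(ap-5,-45)),([.476,-.409,.068],tool(ap-5,-45))])
"
```

```text
t 14.82 q [-33.1  33.5 -25.7  70.2  48.  116.3 -45.2] p [0.5377 0.3231 0.3482] r [178.42  49.58  96.67] F [-0.2 -0.3 -1.9] w 0.0597
  ang 50 q [  3.   9. -23.  88.   3.  84. -10.] margin 4.7 err 0.0 0.0
  ang 80 q [ 10.   6. -11.  90.   1.  84. -71.] margin 23.1 err 0.0 0.0
  ang 80 q [  20.   10.    4.   86.   -1.   84. -127.] margin 23.1 err 0.0 0.0
  ang 45 q [  58.   48.  -24.   56.   -4.  115. -120.] margin 3.0 err 8.3 3.6
  ang 0 q [  56.   57.  -20.   57.   -2.  109. -117.] margin 3.0 err 0.0 0.0
  ang 50 q [  3.   9. -23.  88.   3.  84. -10.] margin 4.7 err 0.0 0.0
  ang 90 q [  9.   6. -10.  90.   1.  84. -81.] margin 23.1 err 0.0 0.0
  ang 90 q [  19.   10.    5.   86.   -1.   84. -146.] margin 7.8 err 0.0 0.0
  ang 45 q [  48.   45.    6.   60.  -28.  113. -123.] margin 4.6 err 0.0 0.0
  ang 0 q [  48.   52.    6.   65.  -27.  103. -118.] margin 5.5 err 0.0 0.0
  ang 50 q [  3.   9. -23.  88.   3.  84. -10.] margin 4.7 err 0.0 0.0
  ang 95 q [  9.   6. -10.  90.   1.  84. -86.] margin 23.1 err 0.0 0.0
  ang 95 q [  -7.   12.   36.   86.   -7.   84. -151.] margin 3.0 err 0.1 0.0
  ang 45 q [  37.   45.   29.   66.  -44.  113. -122.] margin 4.6 err 0.0 0.0
  ang 0 q [  38.   53.   28.   70.  -45.  104. -115.] margin 5.4 err 0.0 0.0
```

View pics/k_z.png

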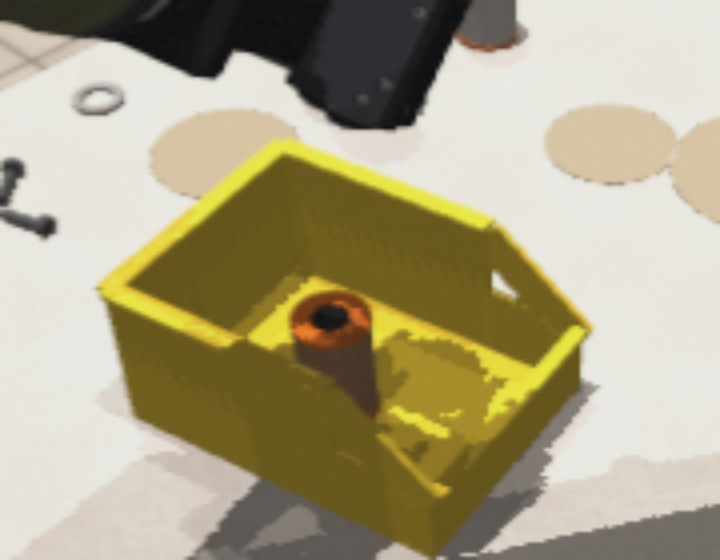

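```bash
python3 -c "
from plan import *
a=plan(tcp_for([.55,.15,.31],tool(98,0)),tool(98,0),7,op=0)
a=plan(tcp_for([.55,-.02,.31],tool(14,0)),tool(14,0),10,op=0,p0=a[0],r0=a[1])"
```

```text
dp [ 0.0125 -0.1727  0.0158] dv [ 0.7 49.7 -0.4] tool-dp [-0.1239 -0.0112  0.1214]
0 -0.0177 -0.0016 0.0173 0.10 7.10 -0.06;0 -0.0197 -0.0016 0.0150 0.10 7.10 -0.06;0 -0.0214 -0.0016 0.0125 0.10 7.10 -0.06;0 -0.0228 -0.0016 0.0097 0.10 7.10 -0.06;0 -0.0238 -0.0016 0.0069 0.10 7.10 -0.06;0 -0.0245 -0.0016 0.0039 0.10 7.10 -0.06;0 -0.0248 -0.0016 0.0008 0.10 7.10 -0.06
dp [ 0.   -0.17  0.  ] dv [ 0.  0. 84.] tool-dp [-0.1683 -0.0237  0.    ]
0 -0.0168 -0.0024 0.0000 0.00 0.00 8.40;0 -0.0170 0.0001 0.0000 0.00 0.00 8.40;0 -0.0168 0.0026 0.0000 0.00 0.00 8.40;0 -0.0162 0.0050 0.0000 0.00 0.00 8.40;0 -0.0153 0.0073 0.0000 0.00 0.00 8.40;0 -0.0141 0.0095 0.0000 0.00 0.00 8.40;0 -0.0126 0.0115 0.0000 0.00 0.00 8.40;0 -0.0107 0.0132 0.0000 0.00 0.00 8.40;0 -0.0087 0.0146 0.0000 0.00 0.00 8.40;0 -0.0065 0.0157 0.0000 0.00 0.00 8.40
```

Request:
{"op": "carry_out", "data": {"increments": "0 -0.018 -0.0016 0.017 0 7.1 0;0 -0.02 -0.0016 0.015 0 7.1 0;0 -0.021 -0.0016 0.0125 0 7.1 0;0 -0.023 -0.0016 0.01 0 7.1 0;0 -0.024 -0.0016 0.007 0 7.1 0;0 -0.0245 -0.0016 0.004 0 7.1 0;0 -0.025 -0.0016 0 0 7.1 0;0 -0.017 -0.0024 0 0 0 8.4;0 -0.017 0 0 0 0 8.4;0 -0.017 0.0026 0 0 0 8.4;0 -0.016 0.005 0 0 0 8.4;0 -0.015 0.007 0 0 0 8.4;0 -0.014 0.0095 0 0 0 8.4;0 -0.0126 0.0115 0 0 0 8.4;0 -0.011 0.013 0 0 0 8.4;0 -0.009 0.0146 0 0 0 8.4;0 -0.0065 0.016 0 0 0 8.4"}}

```text
time_s: 17.05
tool_pos: [0.5354, -0.037, 0.3267]
tool_rot: [-178.8, 2.4, 11.0]
force: [0.4, 0.1, -2.0]
grip_width: 0.0599
```

```bash
python3 -c "
from plan import *
from look import *
r=look('l',())
from sim import *
print(kin2.fit())
o=get_obs();p0=o['tool_pos'];r0=R.from_euler('xyz',o['tool_rot'],degrees=True)
for ap in (-55,-70,-80):
  path(o['qpos'],p0,r0,[([.53,-.25,.31],tool(ap,0)),([.476,-.409,.2],tool(ap-15,-45)),([.476,-.409,.068],tool(ap-15,-45))])
a=plan(tcp_for([.53,-.22,.31],tool(-65,0)),tool(-65,0),10,op=0)
"
```

```text
t 17.05 q [ 14.2   6.  -13.8  94.1   0.7  82.6 -78.6] p [ 0.5354 -0.037   0.3267] r [-178.77    2.42   11.02] F [ 0.4  0.1 -2. ] w 0.0599
(array([ 2.51281682e-01,  4.72656842e-01, -7.26058771e-03,  5.70180553e-03,
        5.14027295e-01,  1.16231281e-03,  3.00118796e-01,  5.01918268e-04,
       -1.21958788e-02, -1.21958936e-02,  2.94482486e-04]), np.float64(0.00366958597289746), 12)
  ang 66 q [  23.   10.   -1.   86.    0.   84. -122.] margin 23.7 err 0.0 0.0
  ang 47 q [  61.   49.  -28.   56.   -4.  115. -126.] margin 3.0 err 4.7 2.1
  ang 0 q [  60.   57.  -25.   58.   -1.  107. -122.] margin 3.0 err 0.0 0.0
  ang 81 q [  23.   10.    0.   86.   -0.   84. -137.] margin 17.1 err 0.0 0.0
  ang 47 q [  49.   45.    3.   60.  -27.  113. -124.] margin 5.0 err 0.0 0.0
  ang 0 q [  49.   52.    3.   65.  -26.  103. -119.] margin 5.9 err 0.0 0.0
  ang 91 q [  22.   10.    1.   86.   -0.   84. -147.] margin 7.2 err 0.0 0.0
  ang 47 q [  51.   42.    4.   66.  -31.  108. -130.] margin 9.9 err 0.0 0.0
  ang 0 q [  51.   49.    4.   70.  -30.   98. -124.] margin 10.9 err 0.0 0.0
dp [-0.0054 -0.183   0.0343] dv [ 0.6  2.9 76. ] tool-dp [-0.0417  0.1779 -0.0364]
0 -0.0042 0.0178 -0.0036 0.06 0.29 7.60;0 -0.0018 0.0182 -0.0037 0.06 0.29 7.60;0 0.0007 0.0182 -0.0037 0.06 0.29 7.60;0 0.0031 0.0180 -0.0037 0.06 0.29 7.60;0 0.0055 0.0174 -0.0037 0.06 0.29 7.60;0 0.0077 0.0165 -0.0037 0.06 0.29 7.60;0 0.0099 0.0154 -0.0037 0.06 0.29 7.60;0 0.0118 0.0139 -0.0036 0.06 0.29 7.60;0 0.0136 0.0122 -0.0036 0.06 0.29 7.60;0 0.0151 0.0103 -0.0035 0.06 0.29 7.60
```

Request:
{"op": "carry_out", "data": {"increments": "0 -0.004 0.018 -0.004 0 0.3 7.9;0 -0.002 0.018 -0.004 0 0.3 7.9;0 0.001 0.018 -0.004 0 0.3 7.9;0 0.003 0.018 -0.004 0 0.3 7.9;0 0.0055 0.0174 -0.004 0 0.3 7.9;0 0.008 0.0165 -0.004 0 0.3 7.9;0 0.01 0.0154 -0.004 0 0.3 7.9;0 0.012 0.014 -0.004 0 0.3 7.9;0 0.0136 0.012 -0.004 0 0.3 7.9;0 0.015 0.01 -0.004 0 0.3 7.9;0 0 0 0 0 0 0"}}

```text
time_s: 18.42
tool_pos: [0.5136, -0.2267, 0.3464]
tool_rot: [177.5, 0.5, -70.9]
force: [0.2, 0.6, -1.8]
grip_width: 0.0598
```

```bash
python3 -c "
from plan import *
from look import *
r=look('m',())
from sim import *
o=get_obs();p0=o['tool_pos'];r0=R.from_euler('xyz',o['tool_rot'],degrees=True)
for ap in (-85,-92,-100):
  path(o['qpos'],p0,r0,[([.476,-.39,.22],tool(ap,-45)),([.476,-.409,.068],tool(ap,-45))])
a=plan(tcp_for([.476,-.39,.22],tool(-90,-45)),tool(-90,-45),8,op=0)
"
```

```text
t 18.43 q [  21.4    7.9   -1.1   89.7    1.4   84.7 -140.7] p [ 0.5136 -0.2267  0.3464] r [177.45   0.52 -70.88] F [ 0.2  0.6 -1.8] w 0.0598
  ang 47 q [  49.   42.    3.   63.  -27.  113. -125.] margin 5.0 err 0.0 0.0
  ang 0 q [  49.   52.    3.   65.  -26.  103. -119.] margin 5.9 err 0.0 0.0
  ang 50 q [  50.   40.    4.   66.  -31.  109. -129.] margin 8.3 err 0.0 0.0
  ang 0 q [  50.   50.    4.   69.  -29.   99. -123.] margin 9.2 err 0.0 0.0
  ang 53 q [  50.   37.    6.   71.  -34.  105. -133.] margin 12.3 err 0.0 0.0
  ang 0 q [  51.   47.    5.   73.  -33.   95. -126.] margin 13.2 err 0.0 0.0
dp [-0.0376 -0.1994 -0.0903] dv [ 10.  -44.5  17.1] tool-dp [0.1769 0.0968 0.0931]
0 0.0221 0.0121 0.0116 1.25 -5.56 2.14;0 0.0236 0.0115 0.0092 1.25 -5.56 2.14;0 0.0247 0.0107 0.0066 1.25 -5.56 2.14;0 0.0256 0.0099 0.0039 1.25 -5.56 2.14;0 0.0262 0.0090 0.0012 1.25 -5.56 2.14;0 0.0265 0.0080 -0.0016 1.25 -5.56 2.14;0 0.0265 0.0070 -0.0043 1.25 -5.56 2.14;0 0.0262 0.0058 -0.0070 1.25 -5.56 2.14
```

```bash
python3 -c "
from plan import *
a=plan(tcp_for([.476,-.405,.21],tool(-80,-45)),tool(-80,-45),8,op=0)
"
```

```text
dp [-0.0313 -0.2138 -0.1003] dv [  6.  -44.6   7.6] tool-dp [0.1926 0.0952 0.1029]
0 0.0241 0.0119 0.0129 0.75 -5.57 0.96;0 0.0254 0.0116 0.0103 0.75 -5.57 0.96;0 0.0265 0.0113 0.0076 0.75 -5.57 0.96;0 0.0273 0.0110 0.0049 0.75 -5.57 0.96;0 0.0278 0.0105 0.0020 0.75 -5.57 0.96;0 0.0280 0.0101 -0.0008 0.75 -5.57 0.96;0 0.0280 0.0096 -0.0037 0.75 -5.57 0.96;0 0.0276 0.0091 -0.0065 0.75 -5.57 0.96
```

Request:
{"op": "carry_out", "data": {"increments": "0 0.023 0.012 0.012 1 -5.6 1.5;0 0.025 0.0115 0.01 1 -5.6 1.5;0 0.026 0.011 0.007 1 -5.6 1.5;0 0.027 0.0105 0.004 1 -5.6 1.5;0 0.027 0.01 0.001 1 -5.6 1.5;0 0 0 0 0 0 0"}}

```text
time_s: 19.18
tool_pos: [0.4949, -0.3511, 0.2774]
tool_rot: [-179.5, 30.0, -77.7]
force: [0.2, -0.1, -1.5]
grip_width: 0.0599
```

```bash
python3 -c "
from plan import *
from look import *
r=look('n',())
a=plan(tcp_for([.476,-.405,.20],tool(-92,-45)),tool(-92,-45),6,op=0)
"
```

```text
t 19.18 q [  37.9   28.7    5.2   75.4  -19.9  100.7 -124.3] p [ 0.4949 -0.3511  0.2774] r [-179.48   30.05  -77.69] F [ 0.2 -0.1 -1.5] w 0.0599
dp [-0.0202 -0.0899 -0.0413] dv [  8.2 -14.8  11.4] tool-dp [ 0.093   0.0388 -0.0064]
0 0.0155 0.0065 -0.0011 1.37 -2.47 1.91;0 0.0156 0.0059 -0.0019 1.37 -2.47 1.91;0 0.0157 0.0053 -0.0027 1.37 -2.47 1.91;0 0.0158 0.0047 -0.0035 1.37 -2.47 1.91;0 0.0157 0.0041 -0.0043 1.37 -2.47 1.91;0 0.0157 0.0035 -0.0051 1.37 -2.47 1.91
```

Request:
{"op": "carry_out", "data": {"increments": "0 0.0155 0.0065 -0.001 1.4 -2.5 1.9;0 0.0155 0.006 -0.002 1.4 -2.5 1.9;0 0.016 0.005 -0.003 1.4 -2.5 1.9;0 0.016 0.005 -0.0035 1.4 -2.5 1.9;0 0.016 0.004 -0.004 1.4 -2.5 1.9;0 0.016 0.0035 -0.005 1.4 -2.5 1.9;0 0 0 0 0 0 0"}}

```text
time_s: 20.05
tool_pos: [0.4799, -0.4364, 0.2328]
tool_rot: [-179.2, 46.2, -91.0]
force: [-0.2, 0.2, -1.1]
grip_width: 0.0596
```

```bash
python3 -c "
from plan import *
from look import *
r=look('o',('side','top','wrist'))
im=r['side']['img'];cv2.imwrite('pics/o_z.png',cv2.resize(im[40:220,270:470],None,fx=3.3,fy=3.3,interpolation=cv2.INTER_CUBIC))
a=plan(tcp_for([.476,-.409,.20],tool(-92,-45)),tool(-92,-45),3,op=0)
"
```

```text
t 20.05 q [  48.4   42.5    6.6   65.4  -32.4  109.7 -127.2] p [ 0.4799 -0.4364  0.2328] r [-179.16   46.23  -90.97] F [-0.2  0.2 -1.1] w 0.0596
dp [-0.0074 -0.0108  0.0006] dv [-0.1  1.2  1.1] tool-dp [ 0.0071  0.0072 -0.0084]
0 0.0024 0.0024 -0.0028 -0.03 0.39 0.35;0 0.0024 0.0024 -0.0028 -0.03 0.39 0.35;0 0.0024 0.0024 -0.0028 -0.03 0.39 0.35
```

View pics/o_z.png

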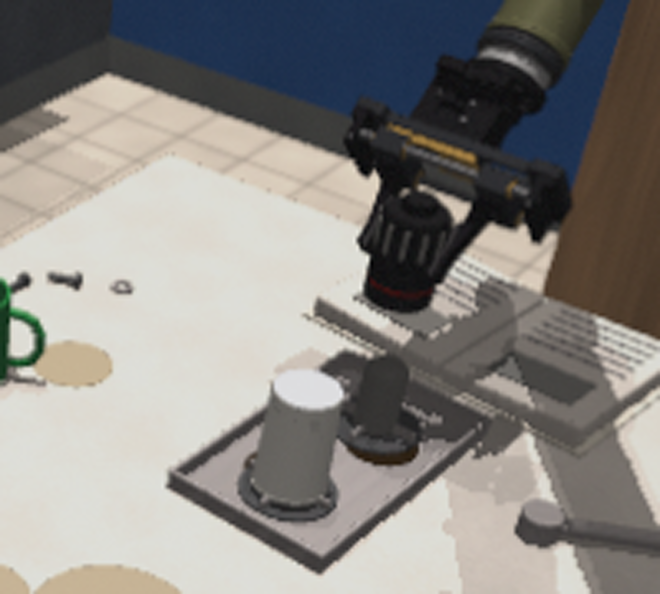

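View pics/o_wrist.png

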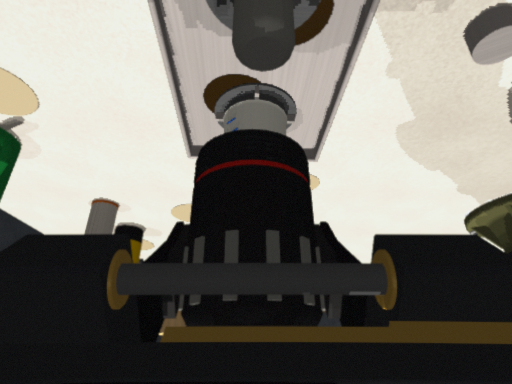

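View pics/o_top.png

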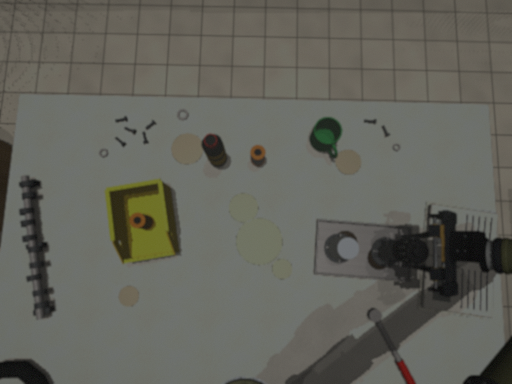

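```bash
cat > place.py <<'E'
from plan import *
Re=R.from_euler("xyz",[179.74,-44.68,94.43],degrees=True);pe=np.array([.531,.0007,.0643])
m=np.array([np.cos(np.radians(94.4)),np.sin(np.radians(94.4)),0])
ax=Re.inv().apply(m); c=Re.inv().apply(np.array([.526,.046,.03])-pe)
print("axis in tool",ax.round(3),"centre",c.round(4))
ax[1]=0;ax/=np.linalg.norm(ax);c[1]=0
mouth=c+.042*ax
POST=np.array([.4758,-.4095])
def pose(z,az=-92,xy=POST):
    # rotation with ax -> down, y axis horizontal
    r=tool(az,-45); d=r.apply(ax); # fix
    ang=np.degrees(np.arctan2(np.linalg.norm(np.cross(d,[0,0,-1])),-d[2])); axis=np.cross(d,[0,0,-1.])
    r=R.from_rotvec(axis/np.linalg.norm(axis)*np.radians(ang))*r if ang>1e-6 else r
    return np.array([*xy,z])-r.apply(mouth),r
def now():
    o=get_obs();r=R.from_euler("xyz",o["tool_rot"],degrees=True)
    d=r.apply(ax);print("mouth at",(o["tool_pos"]+r.apply(mouth)).round(4),"tilt deg",np.degrees(np.arccos(-d[2])).round(2),"F",o["force"].round(2))
E
python3 -c "
from place import *
now()
p,r=pose(.13,-91);a=plan(p,r,4,op=0)
"
```

```text
axis in tool [ 0.711 -0.003  0.703] centre [ 0.0083 -0.0017  0.0564]
mouth at [ 0.4842 -0.3987  0.1485] tilt deg 1.17 F [-0.75 -0.44 -1.28]
dp [-0.007  -0.0096 -0.018 ] dv [-0.8  0.8  0.4] tool-dp [0.0196 0.007  0.0053]
0 0.0049 0.0017 0.0013 -0.20 0.21 0.09;0 0.0049 0.0017 0.0014 -0.20 0.21 0.09;0 0.0049 0.0017 0.0014 -0.20 0.21 0.09;0 0.0049 0.0017 0.0014 -0.20 0.21 0.09
```

Request:
{"op": "carry_out", "data": {"increments": "0 0.005 0.0018 0.0014 -0.2 0.2 0.1;0 0.005 0.0018 0.0014 -0.2 0.2 0.1;0 0.005 0.0018 0.0014 -0.2 0.2 0.1;0 0.005 0.0018 0.0014 -0.2 0.2 0.1;0 0 0 0 0 0 0"}}

```text
time_s: 20.82
tool_pos: [0.4765, -0.4423, 0.2183]
tool_rot: [-179.8, 45.2, -90.6]
force: [0.3, 0.2, -1.9]
grip_width: 0.0596
```

```bash
python3 -c "
from place import *
from look import *
r=look('p',('side','top','wrist'))
now()
p,rr=pose(.10,-91);a=plan(p,rr,4,op=0)
# overlay expected cap & post
from fit import *
o=get_obs();rt=R.from_euler('xyz',o['tool_rot'],degrees=True);mo=o['tool_pos']+rt.apply(mouth);d=rt.apply(ax)
for n,(x0,x1,y0,y1) in dict(side=(330,450,80,200),top=(340,460,190,310)).items():
    im=cv2.resize(r[n]['img'],(2048,1536),interpolation=cv2.INTER_CUBIC)
    for m,c in ((hull_mask(proj(r[n],cyl(mo,-d,.03,0,.084))),(0,255,0)),(hull_mask(proj(r[n],cyl(np.array([.4758,-.4095,0]),[0,0,1.],.02,.015,.072))),(0,0,255))):
        cs,_=cv2.findContours(m,0,1);cv2.drawContours(im,cs,-1,c,1)
    cv2.imwrite(f'pics/p_{n}z.png',im[4*y0:4*y1,4*x0:4*x1])
"
```

```text
axis in tool [ 0.711 -0.003  0.703] centre [ 0.0083 -0.0017  0.0564]
t 20.82 q [  48.3   43.3    6.9   65.4  -31.1  108.8 -125.9] p [ 0.4765 -0.4423  0.2183] r [-179.84   45.18  -90.6 ] F [ 0.3  0.2 -1.9] w 0.0596
mouth at [ 0.4774 -0.4081  0.1313] tilt deg 0.23 F [ 0.25  0.55 -1.04]
dp [-0.0016 -0.0016 -0.0314] dv [ 0.1 -0.2  0.3] tool-dp [0.0234 0.0016 0.021 ]
0 0.0059 0.0004 0.0052 0.02 -0.04 0.08;0 0.0059 0.0004 0.0052 0.02 -0.04 0.08;0 0.0059 0.0004 0.0052 0.02 -0.04 0.08;0 0.0059 0.0004 0.0052 0.02 -0.04 0.08
```

View pics/p_sidez.png

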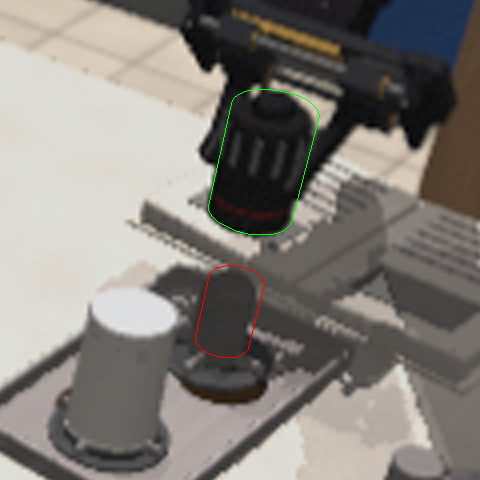

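View pics/p_topz.png

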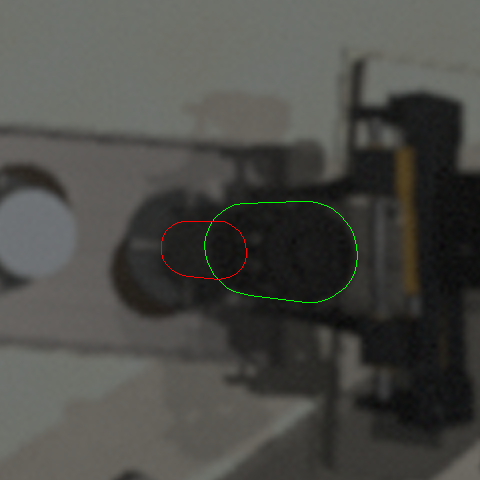

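View pics/p_wrist.png

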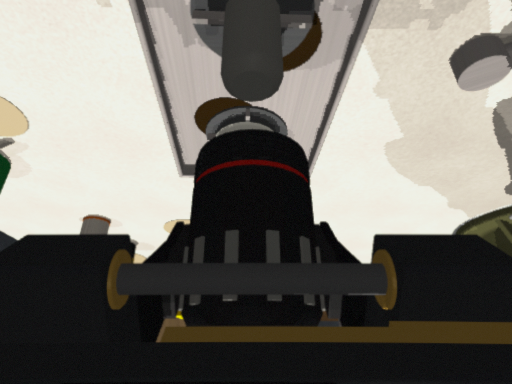

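Request:
{"op": "carry_out", "data": {"increments": "0 0.006 0.0005 0.0052 0 0 0.1;0 0.006 0.0005 0.0052 0 0 0.1;0 0.006 0.0004 0.0052 0 0 0.1;0 0.006 0.0004 0.0052 0 0 0.1;0 0.006 0 0.0055 0 0 0;0 0 0 0 0 0 0"}}

```text
time_s: 21.72
tool_pos: [0.4746, -0.4446, 0.1754]
tool_rot: [179.7, 45.2, -91.2]
force: [0.0, -0.4, -1.7]
grip_width: 0.0603
```

```bash
python3 -c "
from place import *
from look import *
r=look('q',('side','wrist'))
now()
p,rr=pose(.06,-91);a=plan(p,rr,5,op=0)
im=r['side']['img'];cv2.imwrite('pics/q_z.png',cv2.resize(im[80:220,310:450],None,fx=4,fy=4,interpolation=cv2.INTER_CUBIC))
"
```

```text
axis in tool [ 0.711 -0.003  0.703] centre [ 0.0083 -0.0017  0.0564]
t 21.73 q [  48.4   45.4    6.9   66.9  -30.7  105.7 -124.3] p [ 0.4746 -0.4446  0.1754] r [179.74  45.22 -91.19] F [ 0.  -0.4 -1.7] w 0.0603
mouth at [ 0.4753 -0.4108  0.0888] tilt deg 0.2 F [-0.38  0.78 -0.49]
dp [ 0.0003  0.001  -0.0289] dv [ 0.1 -0.2 -0.1] tool-dp [ 0.0198 -0.0003  0.0211]
0 0.0040 -0.0001 0.0042 0.02 -0.03 -0.02;0 0.0040 -0.0001 0.0042 0.02 -0.03 -0.02;0 0.0040 -0.0001 0.0042 0.02 -0.03 -0.02;0 0.0040 -0.0001 0.0042 0.02 -0.03 -0.02;0 0.0040 -0.0001 0.0042 0.02 -0.03 -0.02
```

View pics/q_z.png

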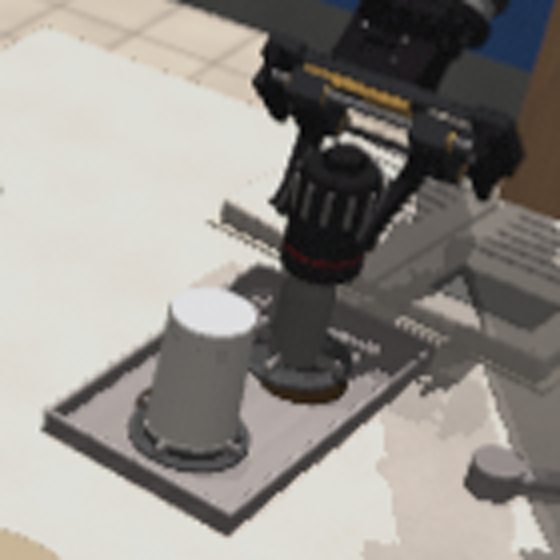

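View pics/q_wrist.png

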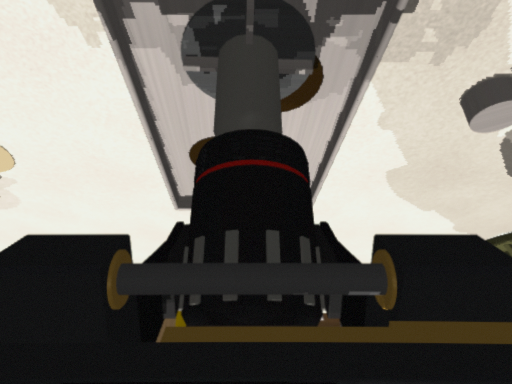

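Request:
{"op": "carry_out", "data": {"increments": "0 0.0042 0 0.0042 0 0 0;0 0.0042 0 0.0042 0 0 0;0 0.0042 0 0.0042 0 0 0;0 0.0042 0 0.0042 0 0 0;0 0.0042 0 0.0042 0 0 0;0 0 0 0 0 0 0"}}

```text
time_s: 22.58
tool_pos: [0.475, -0.4448, 0.1451]
tool_rot: [179.9, 45.1, -91.1]
force: [1.0, 0.0, -1.3]
grip_width: 0.0599
```

```bash
python3 -c "
from place import *
from look import *
r=look('r',())
now()
p,rr=pose(.022,-91);a=plan(p,rr,6,op=0)
"
```

```text
axis in tool [ 0.711 -0.003  0.703] centre [ 0.0083 -0.0017  0.0564]
t 22.57 q [  48.4   47.     6.9   67.9  -30.6  103.4 -123. ] p [ 0.475  -0.4448  0.1451] r [179.88  45.13 -91.08] F [ 1.   0.  -1.3] w 0.0599
mouth at [ 0.4755 -0.4108  0.0574] tilt deg 0.21 F [ 1.03  0.02 -1.34]
dp [ 0.0002  0.001  -0.0355] dv [ 0.1 -0.2 -0.1] tool-dp [ 0.0245 -0.0002  0.0258]
0 0.0041 -0.0000 0.0043 0.01 -0.03 -0.01;0 0.0041 -0.0000 0.0043 0.01 -0.03 -0.01;0 0.0041 -0.0000 0.0043 0.01 -0.03 -0.01;0 0.0041 -0.0000 0.0043 0.01 -0.03 -0.01;0 0.0041 -0.0000 0.0043 0.01 -0.03 -0.01;0 0.0041 -0.0000 0.0043 0.01 -0.03 -0.01
```

No contact so far, and the mouth is 18 mm below the post top.

Request:
{"op": "carry_out", "data": {"increments": "0 0.0041 0 0.0043 0 0 0;0 0.0041 0 0.0043 0 0 0;0 0.0041 0 0.0043 0 0 0;0 0.0041 0 0.0043 0 0 0;0 0.0041 0 0.0043 0 0 0;0 0.0035 0 0.0035 0 0 0;0 0 0 0 0 0 0"}}

```text
time_s: 23.45
tool_pos: [0.475, -0.444, 0.1079]
tool_rot: [179.9, 45.1, -91.1]
force: [-0.6, -0.4, -0.9]
grip_width: 0.0596
```

```bash
python3 -c "
from place import *
from look import *
r=look('s',('side',))
now()
im=r['side']['img'];cv2.imwrite('pics/s_z.png',cv2.resize(im[80:220,310:450],None,fx=4,fy=4,interpolation=cv2.INTER_CUBIC))
"
```

```text
axis in tool [ 0.711 -0.003  0.703] centre [ 0.0083 -0.0017  0.0564]
t 23.45 q [  48.4   49.1    6.8   68.9  -30.5  100.6 -121.6] p [ 0.475  -0.444   0.1079] r [179.89  45.13 -91.07] F [-0.6 -0.4 -0.9] w 0.0596
mouth at [ 0.4756 -0.4101  0.0205] tilt deg 0.22 F [-0.53  0.53 -1.07]
```

View pics/s_z.png

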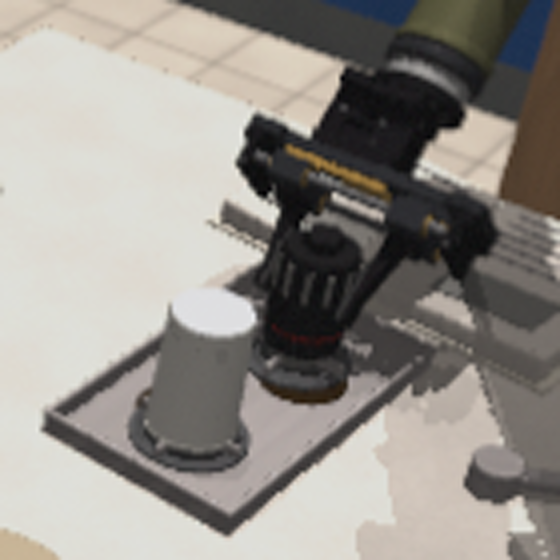

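Now the last 5 to 6 mm in small steps, watching for contact.

Request:
{"op": "carry_out", "data": {"increments": "0 0.001 0 0.001 0 0 0;0 0.001 0 0.001 0 0 0;0 0.001 0 0.001 0 0 0;0 0 0 0 0 0 0"}}

```text
time_s: 24.0
tool_pos: [0.4753, -0.4443, 0.1045]
tool_rot: [180.0, 45.1, -91.0]
force: [-0.8, 0.1, -1.0]
grip_width: 0.0597
```

```bash
python3 -c "
from place import *
now()"
```

```text
axis in tool [ 0.711 -0.003  0.703] centre [ 0.0083 -0.0017  0.0564]
mouth at [ 0.4759 -0.4104  0.0168] tilt deg 0.26 F [-0.79  0.14 -1.01]
```

Request:
{"op": "carry_out", "data": {"increments": "0 0.0009 0 0.0009 0 0 0;0 0.0009 0 0.0009 0 0 0;0 0 0 0 0 0 0"}}

```text
time_s: 24.38
tool_pos: [0.4754, -0.4445, 0.1032]
tool_rot: [-179.9, 45.1, -90.9]
force: [-0.1, 0.2, -0.6]
grip_width: 0.0597
```

```bash
python3 -c "
from place import *
now()"
```

```text
axis in tool [ 0.711 -0.003  0.703] centre [ 0.0083 -0.0017  0.0564]
mouth at [ 0.4761 -0.4106  0.0155] tilt deg 0.24 F [-0.13  0.18 -0.59]
```

Request:
{"op": "carry_out", "data": {"increments": "0 0.0009 0 0.0009 0 0 0;0 0.0009 0 0.0009 0 0 0;0 0 0 0 0 0 0"}}

```text
time_s: 24.75
tool_pos: [0.4754, -0.4446, 0.1031]
tool_rot: [-179.8, 45.2, -90.8]
force: [-0.4, 0.5, 0.5]
grip_width: 0.0596
```

```bash
python3 -c "
from place import *
now()"
```

```text
axis in tool [ 0.711 -0.003  0.703] centre [ 0.0083 -0.0017  0.0564]
mouth at [ 0.4761 -0.4106  0.0155] tilt deg 0.2 F [-0.42  0.52  0.53]
```

Request:
{"op": "carry_out", "data": {"increments": "0.8 0 0 0 0 0 0;0.9 0 0 0 0 0 0;1 0 0 0 0 0 0;1 0 0 0 0 0 0;1 0 0 0 0 0 0;1 0 0 0 0 0 0"}}

```text
time_s: 25.5
tool_pos: [0.4756, -0.4443, 0.1016]
tool_rot: [-179.9, 45.1, -90.9]
force: [0.2, -0.4, -0.9]
grip_width: 0.0871
```

```bash
python3 -c "
from place import *
from look import *
r=look('t',('wrist','side'))
now()"
```

```text
axis in tool [ 0.711 -0.003  0.703] centre [ 0.0083 -0.0017  0.0564]
t 25.5 q [  48.4   49.5    6.7   68.9  -30.5  100.2 -121.2] p [ 0.4756 -0.4443  0.1016] r [-179.88   45.15  -90.86] F [ 0.2 -0.4 -0.9] w 0.0871
mouth at [ 0.4763 -0.4102  0.014 ] tilt deg 0.19 F [ 0.98 -0.25 -0.33]
```

View pics/t_wrist.png

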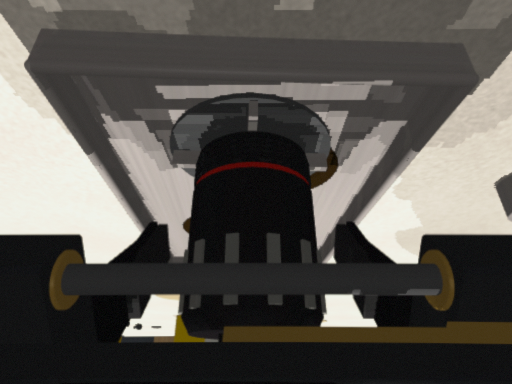

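The cap stands on the rib disc, centred, with the fingers open and clear on both sides. Next I back off along the tool axis.

Request:
{"op": "carry_out", "data": {"increments": "1 0 0 -0.008 0 0 0;1 0 0 -0.014 0 0 0;1 0 0 -0.016 0 0 0;1 0 0 -0.016 0 0 0;1 0 0 -0.016 0 0 0;1 0 0 -0.016 0 0 0;1 0 0 -0.016 0 0 0;1 0 0 0 0 0 0"}}

```text
time_s: 26.6
tool_pos: [0.4731, -0.5241, 0.1811]
tool_rot: [-179.7, 44.8, -90.9]
force: [-0.4, 0.3, -0.8]
grip_width: 0.0871
```

```bash
python3 -c "
from place import *
from fit import *
from look import *
r=look('u',('wrist','side','top'))
for n,(x0,x1,y0,y1) in dict(side=(310,430,110,230),top=(340,460,190,310)).items():
    im=cv2.resize(r[n]['img'],(2048,1536),interpolation=cv2.INTER_CUBIC)
    cs,_=cv2.findContours(hull_mask(proj(r[n],cyl(np.array([.476,-.4098,.015]),[0,0,1.],.03,0,.084))),0,1);cv2.drawContours(im,cs,-1,(0,255,0),1)
    cv2.imwrite(f'pics/u_{n}z.png',im[4*y0:4*y1,4*x0:4*x1])
"
```

```text
axis in tool [ 0.711 -0.003  0.703] centre [ 0.0083 -0.0017  0.0564]
t 26.6 q [  52.2   53.6    7.7   52.   -30.8  112.6 -124.2] p [ 0.4731 -0.5241  0.1811] r [-179.73   44.78  -90.89] F [-0.4  0.3 -0.8] w 0.0871
```

View pics/u_sidez.png

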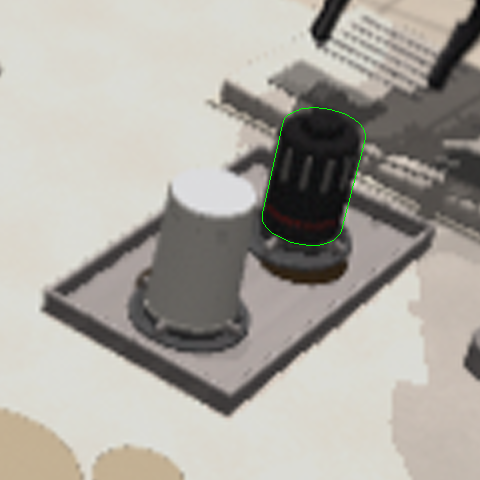

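View pics/u_wrist.png

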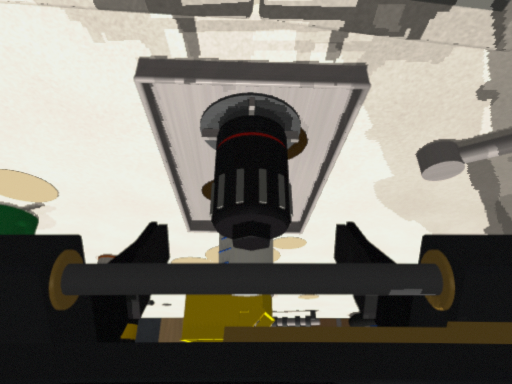

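View pics/u_top.png

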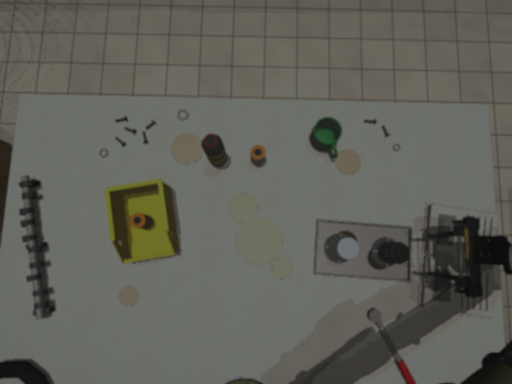

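The side overlay shows the cap standing upright on the ribs at the predicted pose. The element is in the bin at pixel (141,220) in the top view, and the other objects are where they were.

```bash
python3 -c "
from cell import *
print(sign_off())"
```

```text
the job is handed in; nothing more can be done
None
```

I tipped the used element into the yellow bin, set the empty cap mouth down over the free post, and let go. I then backed the gripper clear and handed the job in, with the clock at about 27 s of the 72 s allowed. Handing in gives no verdict, so the outcome rests on the checks below.

**Element:** It stands on end inside the bin; both the side and top cameras show it there. The force reading at the wrist also dropped by roughly its weight when it slid out.

**Cap:**
- **Seating:** It was lowered slowly until the descent stopped, with the rim worked out at 15.5 mm above the bench (rib tops are at 15 mm). The mouth was about 1 mm from the post's measured axis and tilted about 0.2°.
- **After release:** The side camera picture after release matched the expected standing position.

**Other objects:** The beaker, new element and spray can look unmoved in the last top view; I did not measure their positions again.

**Disagreements:** My first hand-picked readings of the post's y position from the side and top cameras differed by about 7 mm. The wrist camera agreed with the top view, so I used that. On the first carry, joint 2 came within about 0.1° of its limit, so I backed off and re-planned. Joint 6 later came within about 1.4° of its limit.

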